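# Make up two manifold assembly kits

## Task

Make up two kits from the parts on the green mat: the aluminium manifold block, the black solenoid coil and the brass plug go into the blue three-bay tray, the red lifting eye and the steel coupling into the orange two-bay tray, each part standing upright on the floor of a bay of its own. Complete the blue kit before you move any part of the orange one. Leave the yellow tin, the brown seal box and the dark socket where they are.

Things in the scene. Friction and masses are not known exactly. Their poses are not given: they have to be found in the camera images.
- blue_tray: Blue plastic kit tray, fixed to the bench, 214 x 74 mm and 10 mm high overall. Three square bays in a row along its x, each 66 x 66 mm inside, centres at x = -70, 0 and +70 mm, y = 0. Floor 4 mm thick; rim and dividers 4 mm thick, tops 10 mm above the bench. Origin: centre of the underside, at bench height; x along its length, z up.
- orange_tray: Orange plastic kit tray, fixed to the bench, 144 x 74 mm and 10 mm high overall. Two square bays in a row along its x, each 66 x 66 mm inside, centres at x = -35 and +35 mm, y = 0. Floor 4 mm thick; rim and divider 4 mm thick, tops 10 mm above the bench. Origin: centre of the underside, at bench height; x along its length, z up.
- block: Aluminium manifold block with dark port holes, 50 (x) x 40 (y) x 45 (z) mm, about 0.24 kg. Origin: centre of the underside; z up. Stands loose on the bench at the start.
- coil: Black solenoid coil, a block 38 x 38 x 45 mm with a steel nut (26 mm diameter, 10 mm high) and a short stud (12 mm diameter, 4 mm high) on top, 59 mm high in all, about 0.22 kg. A grey connector (12 mm out, 22 mm wide, 19 to 41 mm up) stands out on its +x side; the y sides are plain, 38 mm apart. Origin: centre of the 38 mm block's underside; z up. Stands loose on the bench at the start.
- plug: Brass hexagon plug standing on its head: hexagon 34 mm across flats, 14 mm high, below; thread 24 mm diameter above it, from 14 to 46 mm up; about 0.13 kg. Grip it by the thread. Origin: centre of the underside; z up. Stands loose on the bench at the start.
- eye: Red lifting eye standing on its round foot (32 mm diameter, 10 mm high): an upright ring in the plane of its x and z, 54 mm outside diameter, made of 12 mm round bar, so 12 mm thick along its y; ring centre 31 mm up, top 58 mm up; about 0.16 kg. Origin: centre of the foot's underside; z up. Stands loose on the bench at the start.
- coupling: Steel coupling, a plain upright cylinder 32 mm diameter, 60 mm high, with a dark band low down and a dark bore in the top, about 0.20 kg. Origin: centre of the underside; z up. Stands loose on the bench at the start.
- tin: Bystander: round yellow tin with a white spot on top, 56 mm diameter, 30 mm high, loose. Origin: centre of the underside.
- seal_box: Bystander: flat brown cardboard box with two dark rings on top, 56 x 44 x 20 mm, loose. Origin: centre of the underside.
- socket: Bystander: small dark steel socket with a white spot on top, 24 mm diameter, 28 mm high, loose. Origin: centre of the underside.
Things that resemble listed ones, but are neither listed nor needed, are in the scene too. What is shaped like the plug but turquoise is not meant.

How it is judged:
By the outcome, as a careful person would: the job done as asked, in the order asked, and still so for the second after the job is handed in, with the robot touching nothing.
It also fails if it takes over 134 s, if anything falls off the work surface, if the arm or the gripper's body presses on something with over 40 N, if the wrist force passes 120 N, or if a joint passes its speed limit or range.

## Robot

A 6-joint arm with a two-finger parallel gripper is mounted at the origin on the work surface. World frame = base frame: x ahead of the robot, y to its left, z up, the work surface at z = 0. Lengths are in m, angles in degrees, forces in N, time in s.
With the tool pointing down it reaches from about 0.3 to 0.875 m from the base axis. Payload 4.2 kg.
Tool frame: the origin (TCP) lies between the finger pads; the fingertips stand 22 mm ahead of it and the grasp point (between the pads) lies 3 mm ahead of it; x points along the fingers, z is the direction in which the jaws open and shut, and the axes are right-handed (so a half turn about x gives the same grasp; the last joint's range is limited). The gripper opens to 85 mm and grips with 20 to 120 N. Pads are 22 mm wide; open, the fingers measure 114 mm over their backs; the gripper's body (76 mm by 85 mm) begins 54 mm behind the grasp point. The pads swing forward as they close: fully open they stand 13 mm farther back than shut.
Start: joints at [69.557, 18.312, 89.639, -0, 72.044, -1.146], TCP at [0.19, 0.543, 0.218] pointing down, gripper open.
Joint ranges: [-177.97, 177.97], [-48.28, 115.42], [12.27, 149.76], [-77.06, 257.06], [2.81, 150.46], [-146.56, 146.56]. Speed limits (degrees/s): [147.25, 147.25, 180, 180, 180, 180].

## Interface

Orientations are given as a 3x3 rotation matrix whose columns are the frame's x, y, z axes.
In Python, from rig import arm gives the robot as it stands.
- The arm moves only by the shell command python3 -m handwheel 'ROWS'. ROWS is JSON, a list that holds one entry, the list of rows, each a list of 7 numbers: the turn, a rotation vector about the tool's x, y, z in rad, then the shift along the tool's x, y, z in units of 40 mm (1.0 is 40 mm), then the opening, from -1 (shut) to 1 (fully open). In form: [[[rx, ry, rz, tx, ty, tz, gripper], ...]]. A call has exactly 8 rows; each row shifts and turns the pose as measured when the row begins, along the tool's axes as they then stand; what a row does not reach is not made up. A row lasts 1/12 s, in which the tool goes at most 41.7 mm and 7.16 degrees, less where a joint would pass 70% of its speed; a pose out of reach is approached as far as the arm can. A call is refused whole if a number of a shift passes 1 or a number of a turn 0.125, either way. A call with a gripper value outside its range is refused whole. The fingers move at their own pace and stop on an object; the grip force is fixed at half the most. Time passes only in rows, so rows that do not move let the fingers close, or fill a call up. It gives the time, the measured TCP pose, the force and the opening at its end, in the units of the state.
- arm.sense(): the state, without advancing time (a new reading comes with each control period).
- arm.grab_frame(name): name is "scene" or "top"; returns a dict with "img" (480x640x3 uint8, red, green, blue), "mtx" (3x3 intrinsics, pixels), "rvec" (rotation vector, rad) and "tvec" (3), from world to camera coordinates, as OpenCV has them. Camera axes: x right, y down, z forward; pixel columns grow to the right and rows downward; lengths in m; the calibration is good to about 2 mm. A picture is of the moment at which its call begins. There is no depth.
- arm.job_done(): hands the job in, once; it reports no verdict.
The state is a dict: "t": time; "joints": joint angles; "joint_velocities": joint speeds; "effort": joint torques, N m; "ee_pos": TCP position; "tcp_rot": TCP orientation; "contact_force": force on the tool from outside, world axes, zero at the start; "moment": the same for the moment, N m; "opening": opening from 0.0 (shut) to 1.0 (fully open).
Only numpy, scipy, OpenCV 4.12 (cv2) and the standard library are available. Lean on these libraries where they do the work, as an engineer would, in place of code of your own. Each camera call takes 0.05 s, during which the arm holds its last target. There are 200 camera calls.

## Working session

There is one attempt and no reset: what is moved stays moved. The work goes in short steps, Python scripts to look and compute and a shell command to move; the robot and the scene stay as the last step left them, time stands still between calls to the robot, and variables do not carry over. Pictures are saved under pics/ and viewed, about 12 in all and at most 16, crops included, and the job is handed in when it is done.

```bash
ls; mkdir -p pics; python3 - <<'E'
from rig import arm
import cv2,numpy as np
for n in("scene","top"):
    f=arm.grab_frame(n); cv2.imwrite(f"pics/{n}0.png",f["img"][:,:,::-1]); R=cv2.Rodrigues(f["rvec"])[0]
    print(n,f["mtx"].round(1).tolist(),(-R.T@np.ravel(f["tvec"])).round(3),R.round(2).tolist())
s=arm.sense();print(s["t"],s["ee_pos"],np.round(s["tcp_rot"],3).tolist(),s["opening"])
E
```

```text
pics
scene [[458.6, 0.0, 327.3], [0.0, 458.6, 241.8], [0.0, 0.0, 1.0]] [0.975 0.301 0.644] [[-0.59, 0.81, -0.01], [0.63, 0.45, -0.63], [-0.5, -0.38, -0.78]]
top [[525.2, 0.0, 319.1], [0.0, 525.2, 229.6], [0.0, 0.0, 1.0]] [0.508 0.01  1.032] [[0.03, -1.0, 0.02], [-1.0, -0.03, -0.09], [0.09, -0.02, -1.0]]
0.1 [0.18987692 0.54228861 0.2169791 ] [[-0.001, -0.944, 0.33], [-0.001, 0.33, 0.944], [-1.0, 0.0, -0.002]] 1.0030846518892877
```

View pics/top0.png

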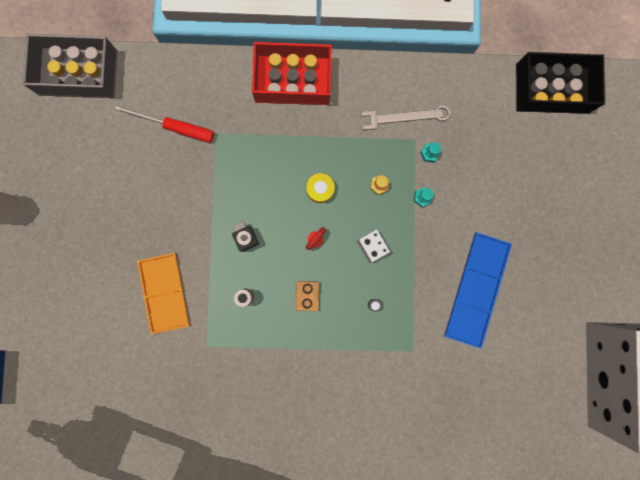

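View pics/scene0.png

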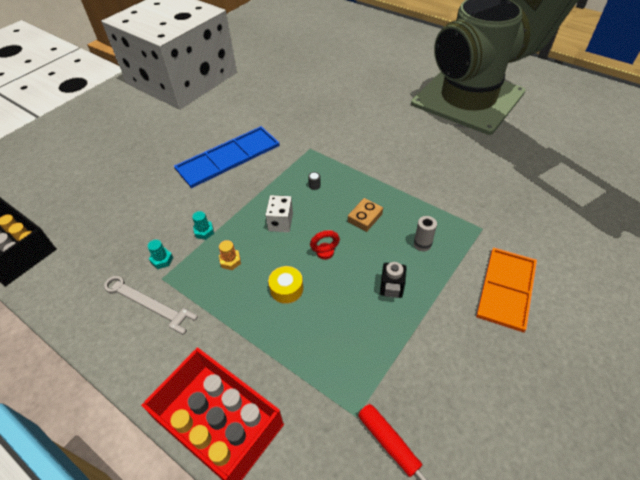

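The top view shows the mat with plug (380,184), block (374,246), coil (245,237), eye (316,238) and coupling (243,297). The blue tray is at (478,290) and the orange at (163,293). The scene view agrees. Next I'll enlarge the crops.

```bash
python3 - <<'E'
import cv2,numpy as np
im=cv2.imread("pics/top0.png")
def c(x,y,s=44,k=6): 
    a=cv2.resize(im[y-s//2:y+s//2,x-s//2:x+s//2],None,fx=k,fy=k,interpolation=cv2.INTER_CUBIC)
    for i in range(0,s,10): 
        cv2.putText(a,str(x-s//2+i),(i*k,8),0,.3,(255,255,255));cv2.putText(a,str(y-s//2+i),(0,i*k+8),0,.3,(255,255,255))
        cv2.line(a,(i*k,0),(i*k,s*k),(200,200,200),1);cv2.line(a,(0,i*k),(s*k,i*k),(200,200,200),1)
    return a
A=[c(*p) for p in[(380,184),(374,246),(245,237),(316,238),(243,297),(375,305)]]
cv2.imwrite("pics/crops.png",np.vstack([np.hstack(A[:3]),np.hstack(A[3:])]))
E
cat > h.py <<'E'
import cv2,numpy as np,sys
from rig import arm
def ray(f,u,v,z):
    R=cv2.Rodrigues(f["rvec"])[0];t=np.ravel(f["tvec"]);C=-R.T@t
    d=R.T@np.linalg.solve(f["mtx"],[u,v,1.]);return (C+d*(z-C[2])/d[2])[:2]
def blob(img,lo,hi,box=None):
    m=cv2.inRange(cv2.cvtColor(img,cv2.COLOR_RGB2HSV),lo,hi)
    if box: k=np.zeros_like(m);x0,y0,x1,y1=box;k[y0:y1,x0:x1]=255;m&=k
    return max(cv2.findContours(m,0,2)[0],key=cv2.contourArea)
E
python3 - <<'E'
from h import *
f=arm.grab_frame("top");im=f["img"]
for n,lo,hi,b in(("blue",(105,150,60),(125,255,255),(430,220,530,360)),("orange",(5,150,100),(22,255,255),(120,240,200,345))):
    c=blob(im,lo,hi,b).reshape(-1,2).astype(float)
    w=np.array([ray(f,u,v,.009) for u,v in c],np.float32)
    print(n,cv2.minAreaRect(w))
E
```

```text
blue ((0.4882963299751282, -0.3254227340221405), (0.0739504024386406, 0.21244588494300842), 73.4417953491211)
orange ((0.4664221405982971, 0.2844153642654419), (0.14350831508636475, 0.07508143782615662), 13.575571060180664)
```

View pics/crops.png

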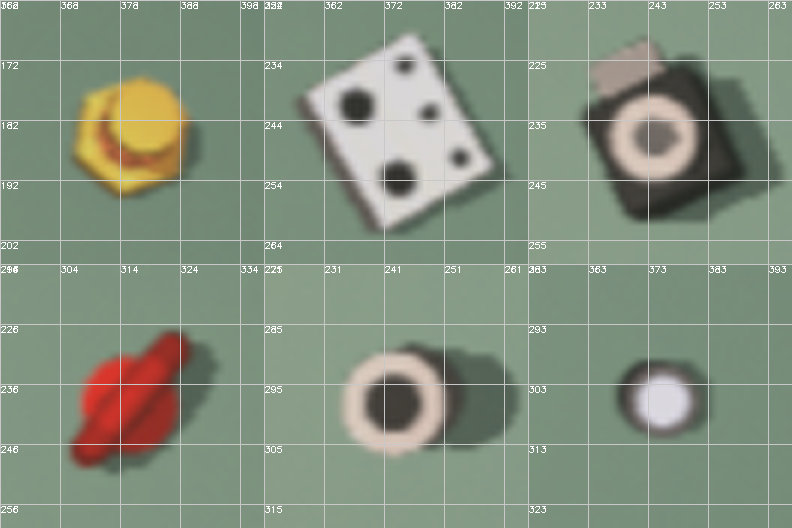

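```bash
cat >> h.py <<'E'
def plan(x,y,z,yaw):
    "remaining turn (rad, about tool x) and shift in 40 mm units in current tool axes and in axes after the turn"
    s=arm.sense();R=np.array(s["tcp_rot"]);p=np.array(s["ee_pos"])
    cur=np.degrees(np.arctan2(R[1,2],R[0,2]));d=(cur-yaw+90)%180-90
    a=np.radians(d);R2=R@cv2.Rodrigues(np.array([a,0,0]))[0];e=np.array([x,y,z])-p
    print("t %.1f p %s yaw %.1f tilt %s j %s open %.3f F %s"%(s["t"],p.round(4),cur,R[:2,0].round(3),np.round(s["joints"],0),s["opening"],np.round(s["contact_force"],1)))
    print("turn %.3f  shift now %s  after turn %s"%(a,(R.T@e/.04).round(2),(R2.T@e/.04).round(2)))
if __name__=="__main__": plan(*map(float,sys.argv[1:5]))
E
python3 - <<'E'
from h import *
f=arm.grab_frame("top")
W=lambda u,v,z:ray(f,u-.4,v-.4,z)
ang=lambda a,b:np.degrees(np.arctan2(*(b-a)[::-1])).round(1)
print("plug",W(382.5,181.3,.046))
c=[W(*q,.045) for q in((376.7,229.5),(390.3,252),(371.8,262.7),(358.5,239.5))]
print("block",np.mean(c,0),"x yaw",ang(c[1],c[0]),ang(c[2],c[3]),"y",ang(c[0],c[3]),[np.linalg.norm(c[i]-c[i-1]).round(4) for i in range(4)])
c=[W(*q,.045) for q in((232.2,234.7),(251.7,225),(259.2,244.2),(240.8,251.7))]
print("coil nut",W(244,237.8,.055),"top",np.mean(c,0),"y yaw",ang(c[1],c[0]),ang(c[2],c[3]),"x",ang(c[2],c[1]),ang(c[3],c[0]),[np.linalg.norm(c[i]-c[i-1]).round(4) for i in range(4)])
a,b=W(323.2,229.5,.031),W(308.2,247.8,.031)
print("eye",(a+b)/2,"x yaw",ang(b,a),np.linalg.norm(a-b)); print("coupling",W(242.5,298.2,.06))
for n,x,y,t,o in(("blue",.4883,-.3254,163.4,(-.07,0,.07)),("orange",.4664,.2844,13.6,(-.035,.035))):
    print(n,[(round(x+k*np.cos(np.radians(t)),4),round(y+k*np.sin(np.radians(t)),4)) for k in o])
E
python3 - <<'E'
from h import *
f=arm.grab_frame("scene");R=f
# cross-check: scene pixel estimates
for n,u,v,z in(("plug",228,243,.046),("coupling",427,221,.06),("coilnut",394,268,.055),("blue c",227,157,.007),("orange c",508,289,.007)): print(n,ray(f,u,v,z).round(3))
E
```

```text
plug [ 0.689811   -0.12933615]
block [ 0.56624426 -0.11590327] x yaw 32.2 31.0 y 120.2 [np.float64(0.0395), np.float64(0.0495), np.float64(0.0405), np.float64(0.0502)]
coil nut [0.57417175 0.12842613] top [0.57291479 0.12585745] y yaw 118.3 113.9 x 23.2 28.8 [np.float64(0.0359), np.float64(0.0407), np.float64(0.0389), np.float64(0.037)]
eye [ 0.57794094 -0.00522317] x yaw -37.8 0.04528572098334889
coupling [0.46298123 0.12635269]
blue [(np.float64(0.5554), np.float64(-0.3454)), (np.float64(0.4883), np.float64(-0.3254)), (np.float64(0.4212), np.float64(-0.3054))]
orange [(np.float64(0.4324), np.float64(0.2762)), (np.float64(0.5004), np.float64(0.2926))]
plug [ 0.684 -0.127]
coupling [0.46  0.127]
coilnut [0.574 0.13 ]
blue c [ 0.495 -0.32 ]
orange c [0.47 0.29]
```

Both cameras agree on the positions to within a few mm. I'll start with the coil.

```bash
python3 h.py .574 .128 .15 116
```

```text
t 0.2 p [0.1899 0.5425 0.2173] yaw 70.7 tilt [-0.    -0.001] j [70. 18. 90. -0. 72. -1.] open 0.999 F [-0.6  0.1  0.4]
turn -0.791  shift now [  1.69 -12.49  -6.61]  after turn [  1.69  -4.09 -13.52]
```

```bash
python3 -m handwheel '[[[-0.1,0,0,0,0,0,0.4],[-0.1,0,0,0,0,0,0.4],[-0.1,0,0,0,0,0,0.4],[-0.1,0,0,0,0,0,0.4],[-0.1,0,0,0,0,0,0.4],[-0.1,0,0,0,0,0,0.4],[-0.1,0,0,0,0,0,0.4],[-0.1,0,0,0,0,0,0.4]]]'
python3 -m handwheel '[[[0,0,0,0,-0.25,-0.85,0.4],[0,0,0,0,-0.25,-0.85,0.4],[0,0,0,0,-0.25,-0.85,0.4],[0,0,0,0,-0.25,-0.85,0.4],[0,0,0,0,-0.25,-0.85,0.4],[0,0,0,0,-0.25,-0.85,0.4],[0,0,0,0,-0.25,-0.85,0.4],[0,0,0,0,-0.25,-0.85,0.4]]]'
python3 h.py .574 .128 .15 116
```

```text
t: 0.92
ee_pos: [0.1896, 0.5416, 0.2159]
tcp_rot: [[-0.001, -0.877, -0.48], [-0.004, -0.48, 0.877], [-1.0, 0.003, -0.003]]
contact_force: [0.5, -0.3, -0.4]
opening: 0.709
t: 1.58
ee_pos: [0.3943, 0.3401, 0.2143]
tcp_rot: [[-0.003, -0.869, -0.495], [-0.002, -0.495, 0.869], [-1.0, 0.004, 0.0]]
contact_force: [0.5, -0.2, 0.3]
opening: 0.698
t 1.6 p [0.3943 0.3401 0.2143] yaw 119.7 tilt [-0.003 -0.002] j [ 39.  14.  97.   0.  70. -80.] open 0.698 F [ 0.5 -0.2  0.3]
turn 0.065  shift now [ 1.6  -1.28 -6.83]  after turn [ 1.6  -1.72 -6.73]
```

```bash
python3 -m handwheel '[[[0.065,0,0,0.1,0,0,0.4],[0,0,0,0.1,-0.25,-0.96,0.4],[0,0,0,0.2,-0.25,-0.96,0.4],[0,0,0,0.3,-0.25,-0.96,0.4],[0,0,0,0.3,-0.25,-0.96,0.4],[0,0,0,0.3,-0.25,-0.96,0.4],[0,0,0,0.3,-0.25,-0.96,0.4],[0,0,0,0,-0.22,-0.97,0.4]]]'
python3 -m handwheel '[[[0,0,0,0,0,0,0.4],[0,0,0,0,0,0,0.4],[0,0,0,0,0,0,0.4],[0,0,0,0,0,0,0.4],[0,0,0,0,0,0,0.4],[0,0,0,0,0,0,0.4],[0,0,0,0,0,0,0.4],[0,0,0,0,0,0,0.4]]]'
python3 h.py .574 .128 .035 116
python3 - <<'E'
from h import *
for n,b in(("top",(205,190,305,290)),("scene",(330,190,430,330))):
    f=arm.grab_frame(n);x0,y0,x1,y1=b
    cv2.imwrite(f"pics/{n}1.png",cv2.resize(f["img"][y0:y1,x0:x1,::-1],None,fx=4,fy=4,interpolation=2))
E
```

```text
t: 2.25
ee_pos: [0.5759, 0.1242, 0.1502]
tcp_rot: [[0.0, -0.9, -0.436], [0.003, -0.436, 0.9], [-1.0, -0.002, 0.003]]
contact_force: [0.9, -0.0, -0.0]
opening: 0.703
t: 2.92
ee_pos: [0.5779, 0.1214, 0.1495]
tcp_rot: [[0.001, -0.901, -0.433], [0.002, -0.433, 0.901], [-1.0, -0.002, 0.001]]
contact_force: [-0.6, -0.7, 0.1]
opening: 0.704
t 2.9 p [0.5779 0.1214 0.1495] yaw 115.6 tilt [0.001 0.002] j [  11.   22.   94.    0.   64. -105.] open 0.704 F [-0.6 -0.7  0.1]
turn -0.006  shift now [2.86 0.02 0.19]  after turn [2.86 0.02 0.19]
```

View pics/scene1.png

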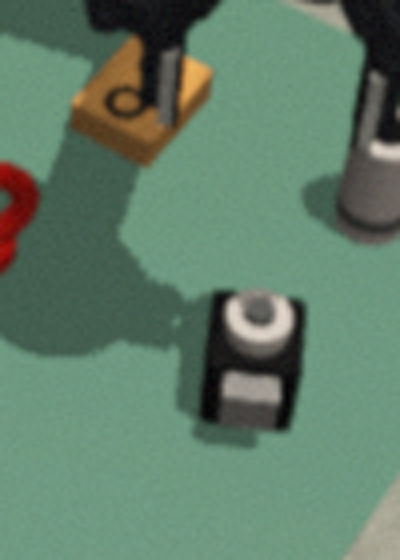

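The jaws straddle the coil on its plain sides, with the connector facing the camera. Descending and gripping.

```bash
python3 -m handwheel '[[[0,0,0,0.5,0.02,0.19,0.4],[0,0,0,0.5,0,0,0.4],[0,0,0,0.5,0,0,0.4],[0,0,0,0.5,0,0,0.4],[0,0,0,0.4,0,0,0.4],[0,0,0,0.3,0,0,0.4],[0,0,0,0.15,0,0,0.4],[0,0,0,0,0,0,0.4]]]'
python3 -m handwheel '[[[0,0,0,0,0,0,-1],[0,0,0,0,0,0,-1],[0,0,0,0,0,0,-1],[0,0,0,0,0,0,-1],[0,0,0,0,0,0,-1],[0,0,0,0,0,0,-1],[0,0,0,0,0,0,-1],[0,0,0,0,0,0,-1]]]'
python3 -m handwheel '[[[0,0,0,-0.3,0,0,-1],[0,0,0,-0.5,0,0,-1],[0,0,0,-0.5,0,0,-1],[0,0,0,-0.5,0,0,-1],[0,0,0,-0.5,0,0,-1],[0,0,0,-0.5,0,0,-1],[0,0,0,-0.3,0,0,-1],[0,0,0,0,0,0,-1]]]'
python3 h.py .421 -.305 .15 73.4
```

```text
t: 3.68
ee_pos: [0.5762, 0.1304, 0.0339]
tcp_rot: [[0.009, -0.9, -0.435], [0.003, -0.435, 0.9], [-1.0, -0.009, -0.001]]
contact_force: [-0.0, -0.7, -0.4]
opening: 0.698
t: 4.35
ee_pos: [0.5777, 0.1308, 0.0369]
tcp_rot: [[0.013, -0.9, -0.435], [0.004, -0.435, 0.9], [-1.0, -0.014, -0.002]]
contact_force: [-0.3, -0.4, -1.8]
opening: 0.263
t: 5.02
ee_pos: [0.5736, 0.1296, 0.1632]
tcp_rot: [[0.005, -0.9, -0.435], [0.002, -0.435, 0.9], [-1.0, -0.005, -0.0]]
contact_force: [0.5, 0.1, -1.7]
opening: 0.262
t 5.0 p [0.5736 0.1296 0.1632] yaw 115.8 tilt [0.005 0.002] j [  12.   22.   93.    0.   65. -104.] open 0.262 F [ 0.5  0.1 -1.7]
turn 0.740  shift now [ 0.29  8.16 -8.12]  after turn [  0.29   0.55 -11.5 ]
```

```bash
python3 - <<'E'
from h import *
f=arm.grab_frame("scene")
cv2.imwrite(f"pics/scene2.png",cv2.resize(f["img"][60:330,280:480,::-1],None,fx=2.2,fy=2.2,interpolation=2))
E
```

```text
(no output)
```

View pics/scene2.png

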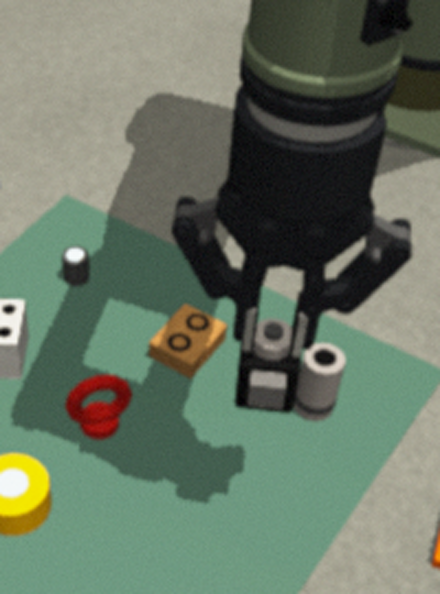

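```bash
python3 - <<'E'
from h import *
f=arm.grab_frame("scene");g=arm.grab_frame("top")
a=cv2.resize(f["img"][170:255,375:445,::-1],None,fx=6,fy=6,interpolation=2)
b=cv2.resize(g["img"][195:280,205:265,::-1],None,fx=6,fy=6,interpolation=2)
cv2.imwrite(f"pics/c3.png",np.hstack([a,b]))
E
```

```text
(no output)
```

View pics/c3.png

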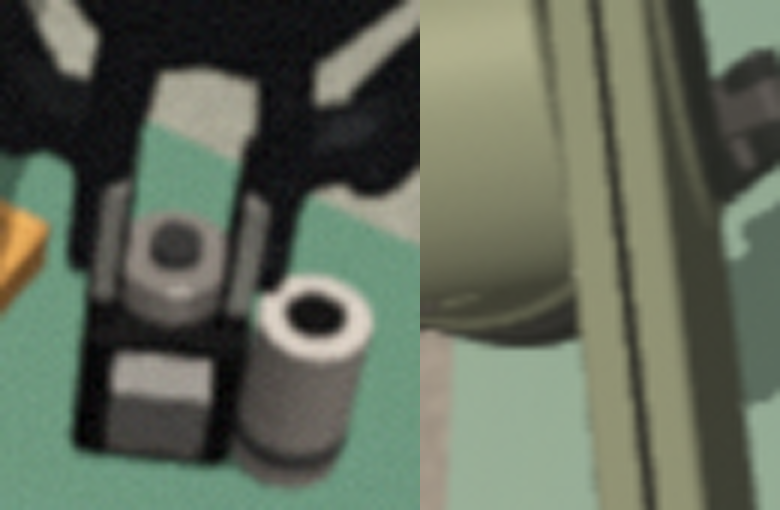

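The grip is good: the pads sit on the plain y sides, standing wider than the nut, and the coil is upright. Now carrying it to the near bay of the blue tray.

```bash
python3 -m handwheel '[[[0.09,0,0,0,0,0,-1],[0.09,0,0,0,0,0,-1],[0.09,0,0,0,0,0,-1],[0.09,0,0,0,0,0,-1],[0.09,0,0,0,0,0,-1],[0.09,0,0,0,0,0,-1],[0.09,0,0,0,0,0,-1],[0.09,0,0,0,0,0,-1]]]'
python3 -m handwheel '[[[0,0,0,0,0.05,-0.7,-1],[0,0,0,0,0.05,-0.9,-1],[0,0,0,0,0.05,-0.9,-1],[0,0,0,0,0.05,-0.9,-1],[0,0,0,0,0.05,-0.9,-1],[0,0,0,0,0.05,-0.9,-1],[0,0,0,0,0.05,-0.9,-1],[0,0,0,0,0.05,-0.9,-1]]]'
python3 h.py .421 -.305 .12 73.4
```

```text
t: 5.83
ee_pos: [0.5638, 0.1275, 0.1451]
tcp_rot: [[-0.028, -0.954, 0.299], [-0.004, 0.299, 0.954], [-1.0, 0.025, -0.013]]
contact_force: [-0.1, -0.2, -2.8]
opening: 0.257
t: 6.5
ee_pos: [0.4564, -0.1374, 0.1354]
tcp_rot: [[-0.049, -0.956, 0.29], [-0.001, 0.29, 0.957], [-0.999, 0.047, -0.015]]
contact_force: [0.8, 0.2, -2.5]
opening: 0.259
t 6.5 p [ 0.4564 -0.1374  0.1354] yaw 73.1 tilt [-0.049 -0.001] j [-18.  15. 107.  -1.  60. -90.] open 0.259 F [ 0.8  0.2 -2.5]
turn -0.005  shift now [ 0.43 -0.39 -4.26]  after turn [ 0.43 -0.37 -4.26]
```

```bash
python3 - <<'E'
s=open('h.py').read()
s=s.replace('    print("turn %.3f','    k=np.radians(cur-d);Rt=np.array([[0,-np.sin(k),np.cos(k)],[0,np.cos(k),np.sin(k)],[-1,0,0]])\n    print("full rotvec",np.ravel(cv2.Rodrigues(R.T@Rt)[0]).round(3))\n    print("turn %.3f')
open('h.py','w').write(s)
E
python3 -m handwheel '[[[0,-0.01,-0.05,0,0,0,-1],[0,0,0,0,-0.08,-0.8,-1],[0,0,0,0,-0.08,-0.9,-1],[0,0,0,0,-0.08,-0.9,-1],[0,0,0,0,-0.08,-0.8,-1],[0,0,0,0,0,-0.6,-1],[0,0,0,0,0,-0.2,-1],[0,0,0,0,0,0,-1]]]'
python3 h.py .421 -.305 .05 73.4
```

```text
t: 7.17
ee_pos: [0.4068, -0.3119, 0.1246]
tcp_rot: [[-0.015, -0.955, 0.298], [0.003, 0.298, 0.955], [-1.0, 0.016, -0.002]]
contact_force: [0.2, 0.9, -2.5]
opening: 0.26
t 7.2 p [ 0.4068 -0.3119  0.1246] yaw 72.7 tilt [-0.015  0.003] j [ -38.   18.  105.   -0.   58. -111.] open 0.260 F [ 0.2  0.9 -2.5]
full rotvec [-0.012 -0.002 -0.016]
turn -0.012  shift now [ 1.86 -0.32  0.27]  after turn [ 1.86 -0.32  0.27]
```

```bash
python3 -m handwheel '[[[-0.01,0,-0.016,0.2,-0.16,0.13,-1],[0,0,0,0.3,-0.16,0.14,-1],[0,0,0,0.3,0,0,-1],[0,0,0,0.3,0,0,-1],[0,0,0,0.2,0,0,-1],[0,0,0,0.1,0,0,-1],[0,0,0,0,0,0,-1],[0,0,0,0,0,0,-1]]]'
python3 h.py .421 -.305 .042 73.4
```

```text
t: 7.83
ee_pos: [0.4211, -0.2957, 0.0611]
tcp_rot: [[-0.008, -0.958, 0.286], [0.009, 0.286, 0.958], [-1.0, 0.01, 0.006]]
contact_force: [-0.3, 0.7, -3.1]
opening: 0.255
t 7.8 p [ 0.4211 -0.2957  0.0611] yaw 73.4 tilt [-0.008  0.009] j [ -36.   22.  109.    0.   49. -110.] open 0.255 F [-0.3  0.7 -3.1]
full rotvec [ 0.     0.006 -0.01 ]
turn -0.000  shift now [ 0.48 -0.07 -0.23]  after turn [ 0.48 -0.07 -0.23]
```

```bash
python3 -m handwheel '[[[0,0.005,-0.01,0.05,-0.07,-0.2,-1],[0,0,0,0.1,0,0,-1],[0,0,0,0.1,0,0,-1],[0,0,0,0.1,0,0,-1],[0,0,0,0.05,0,0,-1],[0,0,0,0,0,0,-1],[0,0,0,0,0,0,-1],[0,0,0,0,0,0,-1]]]'
python3 h.py .421 -.305 .041 73.4
```

```text
t: 8.5
ee_pos: [0.4227, -0.3059, 0.0453]
tcp_rot: [[0.005, -0.958, 0.286], [-0.002, 0.286, 0.958], [-1.0, -0.005, -0.001]]
contact_force: [0.6, 0.8, -2.9]
opening: 0.259
t 8.5 p [ 0.4227 -0.3059  0.0453] yaw 73.4 tilt [ 0.005 -0.002] j [ -37.   23.  110.    0.   46. -111.] open 0.259 F [ 0.6  0.8 -2.9]
full rotvec [-0.001 -0.001  0.005]
turn -0.001  shift now [0.11 0.05 0.01]  after turn [0.11 0.05 0.01]
```

Lower the last few mm, watching for contact, then release with a small opening and retreat.

```bash
python3 -m handwheel '[[[0,0,0,0.05,0,0,-1],[0,0,0,0.04,0,0,-1],[0,0,0,0.04,0,0,-1],[0,0,0,0,0,0,-1],[0,0,0,0,0,0,-0.3],[0,0,0,0,0,0,-0.2],[0,0,0,0,0,0,-0.1],[0,0,0,0,0,0,0]]]'
python3 h.py .421 -.305 .041 73.4
python3 -m handwheel '[[[0,0,0,0,0,0,0],[0,0,0,0,0,0,0],[0,0,0,-0.4,0,0,0],[0,0,0,-0.8,0,0,0],[0,0,0,-0.8,0,0,0],[0,0,0,-0.8,0,0,0],[0,0,0,-0.3,0,0,0],[0,0,0,0,0,0,0]]]'
python3 h.py .566 -.116 .14 121
```

```text
t: 9.17
ee_pos: [0.4239, -0.3068, 0.0411]
tcp_rot: [[0.008, -0.958, 0.286], [-0.004, 0.286, 0.958], [-1.0, -0.008, -0.002]]
contact_force: [-0.4, -0.0, 0.8]
opening: 0.496
t 9.2 p [ 0.4239 -0.3068  0.0411] yaw 73.4 tilt [ 0.008 -0.004] j [ -37.   24.  110.    0.   45. -111.] open 0.496 F [-0.4 -0.   0.8]
full rotvec [-0.    -0.002  0.008]
turn -0.000  shift now [0.   0.08 0.02]  after turn [0.   0.08 0.02]
t: 9.83
ee_pos: [0.4223, -0.3057, 0.1697]
tcp_rot: [[0.005, -0.958, 0.286], [-0.002, 0.286, 0.958], [-1.0, -0.005, -0.001]]
contact_force: [0.3, -0.0, -0.5]
opening: 0.499
t 9.8 p [ 0.4223 -0.3057  0.1697] yaw 73.4 tilt [ 0.005 -0.002] j [ -37.   15.  101.    0.   63. -111.] open 0.499 F [ 0.3 -0.  -0.5]
full rotvec [-0.831 -0.003  0.004]
turn -0.831  shift now [ 0.75 -2.08  5.57]  after turn [ 0.75 -5.52  2.22]
```

Gripping the block across its 50 mm sides (jaw yaw 31.6) keeps joint 6 well within range.

```bash
python3 -m handwheel '[[[0.09,0,0,0,0,0,0.7],[0.09,0,0,0,0,0,0.7],[0.09,0,0,0,0,0,0.7],[0.09,0,0,0,0,0,0.7],[0.09,0,0,0,0,0,0.7],[0.09,0,0,0,0,0,0.7],[0.09,0,0,0,0,0,0.7],[0.09,0,0,0,0,0,0.7]]]'
python3 h.py .566 -.116 .12 31.6
```

```text
t: 10.5
ee_pos: [0.4198, -0.3039, 0.1637]
tcp_rot: [[-0.001, -0.503, 0.864], [0.002, 0.864, 0.503], [-1.0, 0.002, 0.0]]
contact_force: [-0.4, -0.6, 0.1]
opening: 0.851
t 10.5 p [ 0.4198 -0.3039  0.1637] yaw 30.2 tilt [-0.001  0.002] j [-37.  16. 102.   0.  63. -67.] open 0.851 F [-0.4 -0.6  0.1]
full rotvec [-0.025  0.    -0.002]
turn -0.025  shift now [1.1  2.22 5.52]  after turn [1.1  2.08 5.57]
```

```bash
python3 -m handwheel '[[[-0.025,0,0,0.1,0.2,0.6,0.7],[0,0,0,0.2,0.32,0.86,0.7],[0,0,0,0.2,0.32,0.86,0.7],[0,0,0,0.2,0.32,0.86,0.7],[0,0,0,0.2,0.32,0.86,0.7],[0,0,0,0.1,0.32,0.86,0.7],[0,0,0,0,0.2,0.5,0.7],[0,0,0,0,0,0,0.7]]]'
python3 h.py .566 -.116 .033 31.6
```

```text
t: 11.17
ee_pos: [0.5641, -0.1161, 0.1113]
tcp_rot: [[-0.013, -0.516, 0.856], [0.005, 0.856, 0.516], [-1.0, 0.011, -0.008]]
contact_force: [0.0, -0.2, 0.6]
opening: 0.848
t 11.2 p [ 0.5641 -0.1161  0.1113] yaw 31.1 tilt [-0.013  0.005] j [-13.  24.  98.   0.  59. -44.] open 0.848 F [ 0.  -0.2  0.6]
full rotvec [-0.009 -0.008 -0.011]
turn -0.009  shift now [ 1.96 -0.04  0.06]  after turn [ 1.96 -0.04  0.06]
```

```bash
python3 -m handwheel '[[[-0.01,-0.008,-0.01,0,0,0,0.7],[0,0,0,0.3,0,0,0.7],[0,0,0,0.4,0,0,0.7],[0,0,0,0.4,0,0,0.7],[0,0,0,0.4,0,0,0.7],[0,0,0,0.2,0,0,0.7],[0,0,0,0.1,0,0,0.7],[0,0,0,0,0,0,0.7]]]'
python3 h.py .566 -.116 .033 31.6
```

```text
t: 11.83
ee_pos: [0.5573, -0.1198, 0.0326]
tcp_rot: [[-0.005, -0.526, 0.85], [-0.001, 0.85, 0.526], [-1.0, 0.002, -0.005]]
contact_force: [-0.8, -0.8, 1.2]
opening: 0.851
t 11.8 p [ 0.5573 -0.1198  0.0326] yaw 31.7 tilt [-0.005 -0.001] j [-13.  28. 104.  -0.  48. -45.] open 0.851 F [-0.8 -0.8  1.2]
full rotvec [ 0.002 -0.005 -0.002]
turn 0.002  shift now [-0.01 -0.03  0.24]  after turn [-0.01 -0.03  0.24]
```

```bash
python3 -m handwheel '[[[0,0,0,0,-0.02,0.22,0.7],[0,0,0,0,0,0,0.5],[0,0,0,0,0,0,-1],[0,0,0,0,0,0,-1],[0,0,0,0,0,0,-1],[0,0,0,0,0,0,-1],[0,0,0,0,0,0,-1],[0,0,0,0,0,0,-1]]]'
python3 h.py .566 -.116 .033 31.6
python3 -m handwheel '[[[0,0,0,-0.3,0,0,-1],[0,0,0,-0.5,0,0,-1],[0,0,0,-0.5,0,0,-1],[0,0,0,-0.5,0,0,-1],[0,0,0,-0.5,0,0,-1],[0,0,0,-0.3,0,0,-1],[0,0,0,0,0,0,-1],[0,0,0,0,0,0,-1]]]'
python3 h.py .4883 -.3254 .12 73.4
```

```text
t: 12.5
ee_pos: [0.5683, -0.1169, 0.0364]
tcp_rot: [[0.002, -0.526, 0.851], [-0.003, 0.851, 0.526], [-1.0, -0.004, 0.0]]
contact_force: [0.5, -0.2, -0.3]
opening: 0.001
t 12.5 p [ 0.5683 -0.1169  0.0364] yaw 31.7 tilt [ 0.002 -0.003] j [-13.  28. 103.  -0.  49. -44.] open 0.001 F [ 0.5 -0.2 -0.3]
full rotvec [0.002 0.    0.004]
turn 0.002  shift now [ 0.08  0.05 -0.04]  after turn [ 0.08  0.05 -0.04]
t: 13.17
ee_pos: [0.5664, -0.1161, 0.1437]
tcp_rot: [[-0.002, -0.526, 0.851], [-0.002, 0.851, 0.526], [-1.0, -0.001, -0.003]]
contact_force: [-0.8, -0.4, 0.5]
opening: -0.001
t 13.2 p [ 0.5664 -0.1161  0.1437] yaw 31.7 tilt [-0.002 -0.002] j [-13.  22.  96.  -0.  63. -44.] open -0.001 F [-0.8 -0.4  0.5]
full rotvec [-0.727 -0.003 -0.   ]
turn -0.727  shift now [ 0.61 -3.42 -4.41]  after turn [ 0.61  0.38 -5.57]
```

```bash
python3 - <<'E'
from h import *
f=arm.grab_frame("scene")
cv2.imwrite(f"pics/s4.png",cv2.resize(f["img"][60:300,130:400,::-1],None,fx=2.4,fy=2.4,interpolation=2))
E
```

```text
(no output)
```

View pics/s4.png

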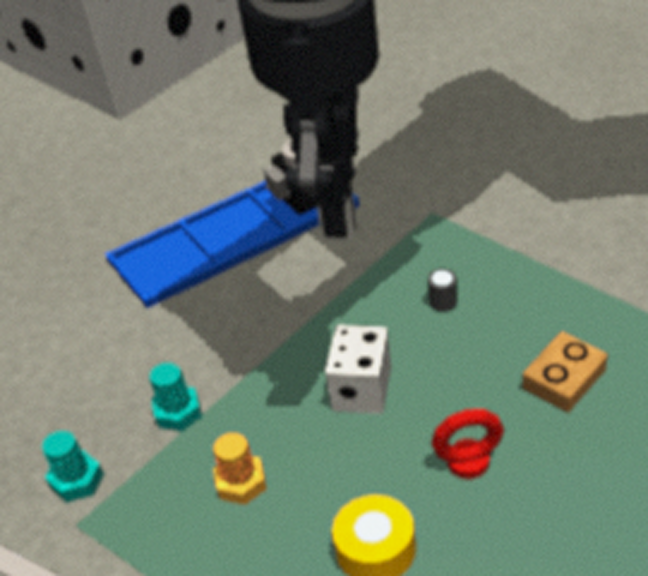

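```bash
python3 - <<'E'
from h import *
f=arm.grab_frame("scene")
for z in(.08,.10,.122,.14,.16,.18,.2): print(z,ray(f,269.6,156.7,z).round(3))
g=arm.grab_frame("top"); cv2.imwrite("pics/t5.png",cv2.resize(g["img"][160:360,300:540,::-1],None,fx=3,fy=3,interpolation=2))
E
```

```text
0.08 [ 0.504 -0.184]
0.1 [ 0.52  -0.167]
0.122 [ 0.539 -0.148]
0.14 [ 0.554 -0.132]
0.16 [ 0.57  -0.115]
0.18 [ 0.587 -0.098]
0.2 [ 0.604 -0.081]
```

View pics/t5.png

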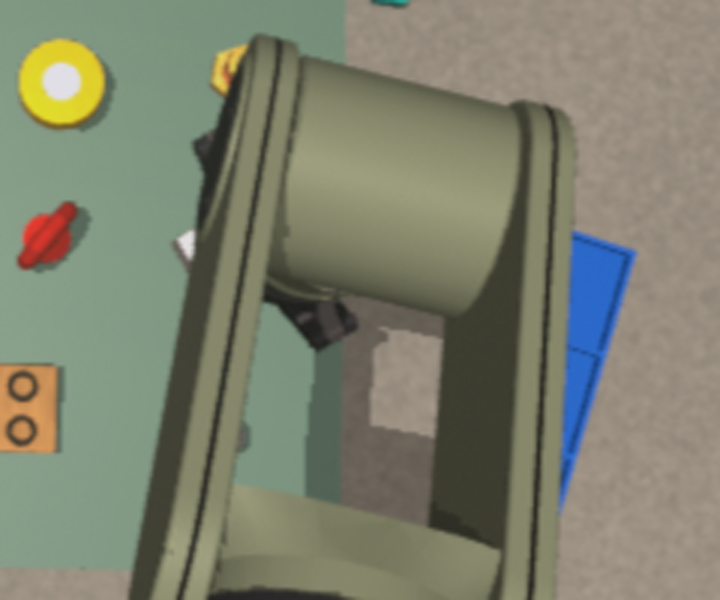

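Two things come out of this. The jaws shut above the block, which is undisturbed. By triangulation the fingertips are at z≈0.158 while the TCP reads 0.144, so the tips stand about 14 mm above the reported TCP z rather than 22 mm below it: a bias of about 36 mm in z, with xy agreeing. The coil was therefore held by its nut. I'll subtract the bias and retry.

```bash
python3 -m handwheel '[[[0,0,0,0,0,0,0.7],[0,0,0,0,0,0,0.7],[0,0,0,0,0,0,0.7],[0,0,0,0.3,0,0,0.7],[0,0,0,0.4,0,0,0.7],[0,0,0,0.4,0,0,0.7],[0,0,0,0.3,0,0,0.7],[0,0,0,0,0,0,0.7]]]'
python3 h.py .566 -.116 .033 31.6
python3 -m handwheel '[[[0,0,0,0.3,0,0,0.7],[0,0,0,0.3,0,0,0.7],[0,0,0,0.3,0,0,0.7],[0,0,0,0.3,0,0,0.7],[0,0,0,0,0,0,0.7],[0,0,0,0,0,0,0.7],[0,0,0,0,0,0,0.7],[0,0,0,0,0,0,0.7]]]'
python3 h.py .566 -.116 0 31.6
```

```text
t: 13.98
ee_pos: [0.5636, -0.1156, 0.0801]
tcp_rot: [[-0.011, -0.526, 0.851], [-0.0, 0.851, 0.526], [-1.0, 0.006, -0.01]]
contact_force: [0.2, -0.8, 0.3]
opening: 0.85
t 14.0 p [ 0.5636 -0.1156  0.0801] yaw 31.7 tilt [-0.011 -0.   ] j [-13.  25. 100.  -0.  55. -44.] open 0.850 F [ 0.2 -0.8  0.3]
full rotvec [ 0.002 -0.01  -0.006]
turn 0.002  shift now [ 1.18 -0.05  0.06]  after turn [ 1.18 -0.05  0.06]
t: 14.65
ee_pos: [0.5649, -0.1161, 0.0329]
tcp_rot: [[-0.009, -0.526, 0.851], [-0.001, 0.851, 0.526], [-1.0, 0.004, -0.008]]
contact_force: [-0.6, -0.2, -0.3]
opening: 0.853
t 14.7 p [ 0.5649 -0.1161  0.0329] yaw 31.7 tilt [-0.009 -0.001] j [-13.  29. 103.  -0.  49. -44.] open 0.853 F [-0.6 -0.2 -0.3]
full rotvec [ 0.002 -0.008 -0.004]
turn 0.002  shift now [ 0.82 -0.02  0.03]  after turn [ 0.82 -0.02  0.03]
```

```bash
python3 -m handwheel '[[[0,-0.008,0,0.1,0,0.03,0.7],[0,0,0,0.2,0,0,0.7],[0,0,0,0.2,0,0,0.7],[0,0,0,0.15,0,0,0.7],[0,0,0,0.1,0,0,0.7],[0,0,0,0.05,0,0,0.7],[0,0,0,0,0,0,0.7],[0,0,0,0,0,0,0.7]]]'
python3 h.py .566 -.116 0 31.6
python3 -m handwheel '[[[0,0,0,0,0,0,-1],[0,0,0,0,0,0,-1],[0,0,0,0,0,0,-1],[0,0,0,0,0,0,-1],[0,0,0,0,0,0,-1],[0,0,0,0,0,0,-1],[0,0,0,0,0,0,-1],[0,0,0,0,0,0,-1]]]'
python3 h.py .566 -.116 0 31.6
```

```text
t: 15.32
ee_pos: [0.567, -0.1155, -0.0009]
tcp_rot: [[0.001, -0.526, 0.851], [0.003, 0.851, 0.526], [-1.0, 0.002, 0.003]]
contact_force: [0.3, -0.0, 0.3]
opening: 0.85
t 15.3 p [ 0.567  -0.1155 -0.0009] yaw 31.7 tilt [0.001 0.003] j [-13.  31. 105.   0.  44. -45.] open 0.850 F [ 0.3 -0.   0.3]
full rotvec [ 0.002  0.003 -0.002]
turn 0.002  shift now [-0.02  0.   -0.03]  after turn [-0.02  0.   -0.03]
t: 15.98
ee_pos: [0.5672, -0.1156, -0.0006]
tcp_rot: [[0.002, -0.526, 0.851], [0.003, 0.851, 0.526], [-1.0, 0.002, 0.003]]
contact_force: [0.9, 0.0, -0.7]
opening: 0.579
t 16.0 p [ 0.5672 -0.1156 -0.0006] yaw 31.7 tilt [0.002 0.003] j [-13.  31. 105.   0.  44. -45.] open 0.579 F [ 0.9  0.  -0.7]
full rotvec [ 0.002  0.003 -0.002]
turn 0.002  shift now [-0.01  0.01 -0.03]  after turn [-0.01  0.01 -0.03]
```

Opening 0.579 × 85 mm ≈ 49 mm, which matches the block. Lift, turn and travel to the middle bay.

```bash
python3 -m handwheel '[[[0,0,0,-0.3,0,0,-1],[0,0,0,-0.5,0,0,-1],[0,0,0,-0.6,0,0,-1],[0,0,0,-0.6,0,0,-1],[0,0,0,-0.6,0,0,-1],[0,0,0,-0.6,0,0,-1],[0,0,0,-0.2,0,0,-1],[0,0,0,0,0,0,-1]]]'
python3 -m handwheel '[[[-0.09,0,0,0,0,0,-1],[-0.09,0,0,0,0,0,-1],[-0.09,0,0,0,0,0,-1],[-0.09,0,0,0,0,0,-1],[-0.09,0,0,0,0,0,-1],[-0.09,0,0,0,0,0,-1],[-0.09,0,0,0,0,0,-1],[-0.07,0,0,0,0,0,-1]]]'
python3 h.py .4883 -.3254 .12 73.4
```

```text
t: 16.65
ee_pos: [0.5627, -0.115, 0.1357]
tcp_rot: [[-0.012, -0.526, 0.851], [0.006, 0.851, 0.526], [-1.0, 0.012, -0.007]]
contact_force: [0.2, -0.1, -3.5]
opening: 0.573
t: 17.32
ee_pos: [0.5553, -0.1132, 0.1219]
tcp_rot: [[-0.033, -0.959, 0.28], [0.011, 0.28, 0.96], [-0.999, 0.035, 0.002]]
contact_force: [-0.3, 0.1, -2.5]
opening: 0.575
t 17.3 p [ 0.5553 -0.1132  0.1219] yaw 73.7 tilt [-0.033  0.011] j [-13.  23.  97.   0.  62. -87.] open 0.575 F [-0.3  0.1 -2.5]
full rotvec [ 0.006  0.001 -0.035]
turn 0.006  shift now [ 0.04  0.12 -5.56]  after turn [ 0.04  0.09 -5.56]
```

```bash
python3 -m handwheel '[[[0.006,0,-0.035,0,0,-0.5,-1],[0,0,0,-0.05,0,-0.9,-1],[0,0,0,-0.05,0,-0.9,-1],[0,0,0,-0.05,0,-0.9,-1],[0,0,0,-0.05,0,-0.9,-1],[0,0,0,0,0,-0.8,-1],[0,0,0,0,0,-0.4,-1],[0,0,0,0,0,0,-1]]]'
python3 h.py .4883 -.3254 .06 73.4
```

```text
t: 17.98
ee_pos: [0.4858, -0.3195, 0.1117]
tcp_rot: [[-0.022, -0.96, 0.278], [0.013, 0.277, 0.961], [-1.0, 0.025, 0.006]]
contact_force: [0.0, -0.6, -3.2]
opening: 0.575
t 18.0 p [ 0.4858 -0.3195  0.1117] yaw 73.9 tilt [-0.022  0.013] j [ -34.   24.   96.   -0.   61. -108.] open 0.575 F [ 0.  -0.6 -3.2]
full rotvec [ 0.009  0.006 -0.025]
turn 0.009  shift now [ 1.29 -0.13 -0.13]  after turn [ 1.29 -0.13 -0.13]
```

```bash
python3 -m handwheel '[[[0.009,0.006,-0.025,0.1,-0.03,0,-1],[0,0,0,0.2,0,0,-1],[0,0,0,0.4,0,0,-1],[0,0,0,0.4,0,0,-1],[0,0,0,0.3,0,0,-1],[0,0,0,0.2,0,0,-1],[0,0,0,0.1,0,0,-1],[0,0,0,0,0,0,-1]]]'
python3 h.py .4883 -.3254 .004 73.4
```

```text
t: 18.65
ee_pos: [0.4823, -0.3123, 0.0295]
tcp_rot: [[-0.014, -0.958, 0.286], [0.013, 0.285, 0.958], [-1.0, 0.017, 0.008]]
contact_force: [-0.6, -0.2, -3.1]
opening: 0.577
t 18.6 p [ 0.4823 -0.3123  0.0295] yaw 73.4 tilt [-0.014  0.013] j [ -34.   29.  103.    0.   49. -108.] open 0.577 F [-0.6 -0.2 -3.1]
full rotvec [ 0.     0.008 -0.017]
turn 0.000  shift now [ 0.63 -0.25 -0.28]  after turn [ 0.63 -0.25 -0.28]
```

```bash
python3 -m handwheel '[[[0,0.008,-0.017,0,-0.2,-0.27,-1],[0,0,0,0.05,0,0,-1],[0,0,0,0.1,0,0,-1],[0,0,0,0.1,0,0,-1],[0,0,0,0.1,0,0,-1],[0,0,0,0.05,0,0,-1],[0,0,0,0,0,0,-1],[0,0,0,0,0,0,-1]]]'
python3 h.py .4883 -.3254 .004 73.4
```

```text
t: 19.32
ee_pos: [0.4892, -0.3268, 0.0135]
tcp_rot: [[0.005, -0.959, 0.285], [-0.003, 0.285, 0.959], [-1.0, -0.006, -0.002]]
contact_force: [-0.1, -0.2, -2.8]
opening: 0.579
t 19.3 p [ 0.4892 -0.3268  0.0135] yaw 73.5 tilt [ 0.005 -0.003] j [ -35.   31.  103.    0.   46. -108.] open 0.579 F [-0.1 -0.2 -2.8]
full rotvec [ 0.001 -0.002  0.006]
turn 0.001  shift now [0.24 0.03 0.03]  after turn [0.24 0.03 0.03]
```

```bash
python3 -m handwheel '[[[0,0,0,0.07,0.03,0.03,-1],[0,0,0,0.07,0,0,-1],[0,0,0,0.06,0,0,-1],[0,0,0,0.04,0,0,-1],[0,0,0,0,0,0,-1],[0,0,0,0,0,0,0.3],[0,0,0,0,0,0,0.4],[0,0,0,0,0,0,0.5]]]'
python3 h.py .4883 -.3254 .004 73.4
python3 -m handwheel '[[[0,0,0,0,0,0,0.5],[0,0,0,0,0,0,0.5],[0,0,0,-0.4,0,0,0.5],[0,0,0,-0.8,0,0,0.5],[0,0,0,-0.8,0,0,0.4],[0,0,0,-0.8,0,0,0.2],[0,0,0,-0.3,0,0,0.2],[0,0,0,0,0,0,0.2]]]'
python3 h.py .69 -.129 .1 73.4
```

```text
t: 19.98
ee_pos: [0.4897, -0.3259, 0.0046]
tcp_rot: [[0.008, -0.959, 0.285], [-0.005, 0.285, 0.959], [-1.0, -0.009, -0.003]]
contact_force: [0.7, -0.5, -0.4]
opening: 0.75
t 20.0 p [ 0.4897 -0.3259  0.0046] yaw 73.5 tilt [ 0.008 -0.005] j [ -35.   31.  103.    0.   45. -108.] open 0.750 F [ 0.7 -0.5 -0.4]
full rotvec [ 0.001 -0.003  0.009]
turn 0.001  shift now [0.01 0.04 0.  ]  after turn [0.01 0.04 0.  ]
t: 20.65
ee_pos: [0.4883, -0.3251, 0.1336]
tcp_rot: [[0.006, -0.959, 0.285], [-0.004, 0.285, 0.959], [-1.0, -0.007, -0.002]]
contact_force: [0.3, 0.3, 0.1]
opening: 0.598
t 20.6 p [ 0.4883 -0.3251  0.1336] yaw 73.5 tilt [ 0.006 -0.004] j [ -35.   23.   96.    0.   61. -108.] open 0.598 F [0.3 0.3 0.1]
full rotvec [ 0.001 -0.002  0.007]
turn 0.001  shift now [ 0.85 -3.43  6.14]  after turn [ 0.85 -3.43  6.14]
```

```bash
python3 -m handwheel '[[[0,0,0,0,-0.3,0.6,0.2],[0,0,0,0.1,-0.48,0.86,0.2],[0,0,0,0.1,-0.48,0.86,0.2],[0,0,0,0.1,-0.48,0.86,0.2],[0,0,0,0.1,-0.48,0.86,0.2],[0,0,0,0.1,-0.48,0.86,0.2],[0,0,0,0,-0.4,0.7,0.2],[0,0,0,0,-0.2,0.3,0.2]]]'
python3 h.py .688 -.129 .06 73.4
```

```text
t: 21.32
ee_pos: [0.6859, -0.1323, 0.1071]
tcp_rot: [[0.002, -0.956, 0.293], [-0.006, 0.293, 0.956], [-1.0, -0.003, -0.005]]
contact_force: [0.1, -1.1, 0.8]
opening: 0.602
t 21.3 p [ 0.6859 -0.1323  0.1071] yaw 72.9 tilt [ 0.002 -0.006] j [-12.  34.  81.  -0.  66. -85.] open 0.602 F [ 0.1 -1.1  0.8]
full rotvec [-0.008 -0.005  0.003]
turn -0.008  shift now [ 1.18 -0.02  0.1 ]  after turn [ 1.18 -0.02  0.1 ]
```

```bash
python3 -m handwheel '[[[-0.008,-0.005,0.003,0.1,0,0,0.2],[0,0,0,0.2,0,0,0.2],[0,0,0,0.3,0,0,0.2],[0,0,0,0.3,0,0,0.2],[0,0,0,0.2,0,0,0.2],[0,0,0,0,0,0,0.2],[0,0,0,0,0,0,0.2],[0,0,0,0,0,0,0.2]]]'
python3 h.py .688 -.129 .008 73.4
```

```text
t: 21.98
ee_pos: [0.68, -0.1331, 0.0515]
tcp_rot: [[-0.013, -0.959, 0.285], [0.002, 0.285, 0.959], [-1.0, 0.014, -0.002]]
contact_force: [0.2, 0.1, 0.3]
opening: 0.599
t 22.0 p [ 0.68   -0.1331  0.0515] yaw 73.5 tilt [-0.013  0.002] j [-12.  36.  84.  -0.  60. -85.] open 0.599 F [0.2 0.1 0.3]
full rotvec [ 0.001 -0.002 -0.014]
turn 0.001  shift now [ 1.09 -0.18  0.16]  after turn [ 1.09 -0.18  0.16]
```

```bash
python3 -m handwheel '[[[0,0,-0.014,0,-0.15,0.16,0.2],[0,0,0,0.2,0,0,0.2],[0,0,0,0.3,0,0,0.2],[0,0,0,0.3,0,0,0.2],[0,0,0,0.2,0,0,0.2],[0,0,0,0.05,0,0,0.2],[0,0,0,0,0,0,0.2],[0,0,0,0,0,0,0.2]]]'
python3 h.py .688 -.129 .008 73.4
```

```text
t: 22.65
ee_pos: [0.6888, -0.1292, 0.0062]
tcp_rot: [[0.004, -0.958, 0.285], [-0.003, 0.285, 0.958], [-1.0, -0.004, -0.002]]
contact_force: [0.6, 0.1, 0.5]
opening: 0.601
t 22.6 p [ 0.6888 -0.1292  0.0062] yaw 73.4 tilt [ 0.004 -0.003] j [-12.  39.  86.  -0.  55. -85.] open 0.601 F [0.6 0.1 0.5]
full rotvec [ 0.    -0.002  0.004]
turn 0.000  shift now [-0.04  0.02 -0.  ]  after turn [-0.04  0.02 -0.  ]
```

```bash
python3 -m handwheel '[[[0,0,0,-0.05,0,0,0.2],[0,0,0,0,0,0,-1],[0,0,0,0,0,0,-1],[0,0,0,0,0,0,-1],[0,0,0,0,0,0,-1],[0,0,0,0,0,0,-1],[0,0,0,0,0,0,-1],[0,0,0,0,0,0,-1]]]'
python3 h.py .688 -.129 .008 73.4
python3 -m handwheel '[[[0,0,0,-0.3,0,0,-1],[0,0,0,-0.5,0,0,-1],[0,0,0,-0.6,0,0,-1],[0,0,0,-0.6,0,0,-1],[0,0,0,-0.6,0,0,-1],[0,0,0,-0.4,0,0,-1],[0,0,0,0,0,0,-1],[0,0,0,0,0,0,-1]]]'
python3 h.py .5554 -.3454 .1 73.4
```

```text
t: 23.32
ee_pos: [0.6894, -0.1293, 0.0096]
tcp_rot: [[0.005, -0.958, 0.285], [-0.003, 0.285, 0.958], [-1.0, -0.006, -0.001]]
contact_force: [-0.7, -0.1, -1.4]
opening: 0.254
t 23.3 p [ 0.6894 -0.1293  0.0096] yaw 73.4 tilt [ 0.005 -0.003] j [-12.  39.  86.  -0.  55. -85.] open 0.254 F [-0.7 -0.1 -1.4]
full rotvec [ 0.001 -0.001  0.006]
turn 0.001  shift now [ 0.04  0.04 -0.  ]  after turn [ 0.04  0.04 -0.  ]
t: 23.98
ee_pos: [0.6876, -0.1288, 0.138]
tcp_rot: [[0.003, -0.958, 0.285], [-0.003, 0.285, 0.958], [-1.0, -0.004, -0.002]]
contact_force: [0.2, 0.5, -1.8]
opening: 0.254
t 24.0 p [ 0.6876 -0.1288  0.138 ] yaw 73.4 tilt [ 0.003 -0.003] j [-11.  32.  78.  -0.  69. -85.] open 0.254 F [ 0.2  0.5 -1.8]
full rotvec [ 0.    -0.002  0.004]
turn 0.000  shift now [ 0.95  1.63 -6.13]  after turn [ 0.95  1.62 -6.13]
```

```bash
python3 -m handwheel '[[[0,0,0,0,0.15,-0.5,-1],[0,0,0,0.1,0.25,-0.92,-1],[0,0,0,0.1,0.25,-0.92,-1],[0,0,0,0.1,0.25,-0.92,-1],[0,0,0,0.1,0.25,-0.92,-1],[0,0,0,0,0.25,-0.9,-1],[0,0,0,0,0.15,-0.6,-1],[0,0,0,0,0.05,-0.3,-1]]]'
python3 h.py .5554 -.3454 .06 73.4
```

```text
t: 24.65
ee_pos: [0.5515, -0.3411, 0.1118]
tcp_rot: [[-0.007, -0.961, 0.276], [0.005, 0.276, 0.961], [-1.0, 0.008, 0.003]]
contact_force: [0.4, 0.2, -1.2]
opening: 0.259
t 24.6 p [ 0.5515 -0.3411  0.1118] yaw 74.0 tilt [-0.007  0.005] j [ -33.   29.   88.    0.   63. -107.] open 0.259 F [ 0.4  0.2 -1.2]
full rotvec [ 0.01   0.003 -0.008]
turn 0.010  shift now [ 1.29 -0.13 -0.08]  after turn [ 1.29 -0.13 -0.08]
```

```bash
python3 -m handwheel '[[[0.01,0.003,-0.008,0.1,-0.08,0,-1],[0,0,0,0.2,0,0,-1],[0,0,0,0.4,0,0,-1],[0,0,0,0.4,0,0,-1],[0,0,0,0.2,0,0,-1],[0,0,0,0.1,0,0,-1],[0,0,0,0,0,0,-1],[0,0,0,0,0,0,-1]]]'
python3 h.py .5554 -.3454 .013 73.4
```

```text
t: 25.32
ee_pos: [0.5567, -0.3359, 0.0475]
tcp_rot: [[-0.003, -0.959, 0.285], [0.006, 0.285, 0.959], [-1.0, 0.004, 0.005]]
contact_force: [-0.8, 0.5, -1.2]
opening: 0.261
t 25.3 p [ 0.5567 -0.3359  0.0475] yaw 73.4 tilt [-0.003  0.006] j [ -32.   33.   91.    0.   56. -106.] open 0.261 F [-0.8  0.5 -1.2]
full rotvec [ 0.001  0.005 -0.004]
turn 0.001  shift now [ 0.86 -0.04 -0.24]  after turn [ 0.86 -0.04 -0.24]
```

```bash
python3 -m handwheel '[[[0,0.005,-0.004,0,-0.04,-0.24,-1],[0,0,0,0.1,0,0,-1],[0,0,0,0.2,0,0,-1],[0,0,0,0.2,0,0,-1],[0,0,0,0.1,0,0,-1],[0,0,0,0.05,0,0,-1],[0,0,0,0,0,0,-1],[0,0,0,0,0,0,-1]]]'
python3 h.py .5554 -.3454 .0136 73.4
```

```text
t: 25.98
ee_pos: [0.5573, -0.3469, 0.021]
tcp_rot: [[0.004, -0.959, 0.284], [-0.003, 0.284, 0.959], [-1.0, -0.005, -0.002]]
contact_force: [0.0, 0.2, -1.2]
opening: 0.256
t 26.0 p [ 0.5573 -0.3469  0.021 ] yaw 73.5 tilt [ 0.004 -0.003] j [ -33.   35.   92.   -0.   52. -106.] open 0.256 F [ 0.   0.2 -1.2]
full rotvec [ 0.002 -0.002  0.005]
turn 0.002  shift now [0.19 0.06 0.02]  after turn [0.19 0.06 0.02]
```

```bash
python3 -m handwheel '[[[0,0,0,0.06,0.05,0.02,-1],[0,0,0,0.06,0,0,-1],[0,0,0,0.05,0,0,-1],[0,0,0,0.02,0,0,-1],[0,0,0,0,0,0,-1],[0,0,0,0,0,0,-0.4],[0,0,0,0,0,0,-0.2],[0,0,0,0,0,0,0]]]'
python3 h.py .5554 -.3454 .0136 73.4
python3 -m handwheel '[[[0,0,0,0,0,0,0],[0,0,0,-0.2,0,0,0],[0,0,0,-0.8,0,0,0],[0,0,0,-0.8,0,0,0],[0,0,0,-0.8,0,0,0],[0,0,0,-0.8,0,0,0],[0,0,0,-0.3,0,0,0],[0,0,0,0,0,0,0]]]'
python3 h.py .578 -.005 .1 52
```

```text
t: 26.65
ee_pos: [0.5564, -0.346, 0.0141]
tcp_rot: [[0.007, -0.959, 0.284], [-0.004, 0.284, 0.959], [-1.0, -0.007, -0.002]]
contact_force: [-0.5, 0.4, -0.4]
opening: 0.498
t 26.6 p [ 0.5564 -0.346   0.0141] yaw 73.5 tilt [ 0.007 -0.004] j [ -33.   35.   93.   -0.   51. -106.] open 0.498 F [-0.5  0.4 -0.4]
full rotvec [ 0.002 -0.002  0.007]
turn 0.002  shift now [0.01 0.03 0.01]  after turn [0.01 0.03 0.01]
t: 27.32
ee_pos: [0.5552, -0.3451, 0.1717]
tcp_rot: [[0.006, -0.959, 0.284], [-0.004, 0.284, 0.959], [-1.0, -0.007, -0.002]]
contact_force: [-0.1, -0.6, 0.0]
opening: 0.501
t 27.3 p [ 0.5552 -0.3451  0.1717] yaw 73.5 tilt [ 0.006 -0.004] j [ -33.   27.   83.   -0.   70. -106.] open 0.501 F [-0.1 -0.6  0. ]
full rotvec [ 0.375 -0.001  0.007]
turn 0.375  shift now [1.76 1.88 8.32]  after turn [1.76 4.8  7.05]
```

```bash
python3 -m handwheel '[[[0.09,0,0,0,0,0,0],[0.09,0,0,0,0,0,0],[0.09,0,0,0,0,0,0],[0.09,0,0,0,0,0,0],[0,0,0,0,0.5,0.7,0],[0,0,0,0,0.55,0.8,0],[0,0,0,0,0.55,0.8,0],[0,0,0,0.1,0.55,0.8,0]]]'
python3 -m handwheel '[[[0,0,0,0.2,0.55,0.8,0],[0,0,0,0.2,0.55,0.8,0],[0,0,0,0.2,0.55,0.8,0],[0,0,0,0.2,0.4,0.6,0],[0,0,0,0.2,0.2,0.3,0],[0,0,0,0,0,0,0],[0,0,0,0,0,0,0],[0,0,0,0,0,0,0]]]'
python3 h.py .578 -.005 .08 52
python3 - <<'E'
from h import *
f=arm.grab_frame("scene");g=arm.grab_frame("top")
a=cv2.resize(f["img"][100:220,160:300,::-1],None,fx=3,fy=3,interpolation=2)
b=cv2.resize(g["img"][225:345,435:525,::-1],None,fx=3,fy=3,interpolation=2)
cv2.imwrite("pics/c6.png",np.hstack([a,b]))
E
```

```text
t: 27.98
ee_pos: [0.563, -0.1977, 0.165]
tcp_rot: [[0.008, -0.778, 0.628], [-0.009, 0.628, 0.778], [-1.0, -0.012, -0.002]]
contact_force: [1.0, -0.2, 0.3]
opening: 0.496
t: 28.65
ee_pos: [0.5707, -0.0235, 0.1168]
tcp_rot: [[-0.002, -0.783, 0.622], [-0.006, 0.622, 0.783], [-1.0, -0.002, -0.006]]
contact_force: [-0.2, -0.1, 0.3]
opening: 0.498
t 28.6 p [ 0.5707 -0.0235  0.1168] yaw 51.6 tilt [-0.002 -0.006] j [ -3.  23.  99.  -0.  59. -55.] open 0.498 F [-0.2 -0.1  0.3]
full rotvec [-0.008 -0.006  0.002]
turn -0.008  shift now [0.92 0.15 0.48]  after turn [0.92 0.14 0.48]
```

View pics/c6.png

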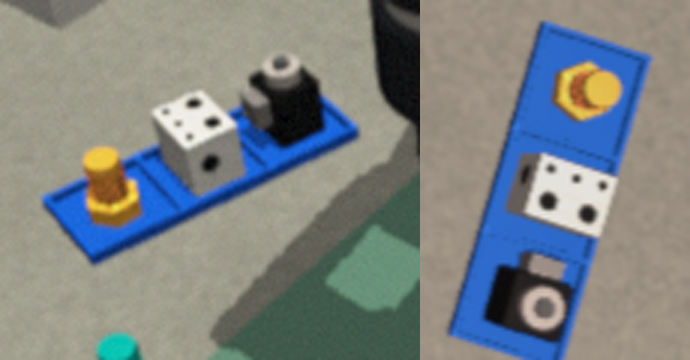

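The view shows the plug, block and coil each upright in a bay of their own, so the blue kit is complete. Now the eye.

```bash
python3 -m handwheel '[[[-0.008,-0.006,0,0,0.15,0.3,0],[0,0,0,0.1,0,0.18,0],[0,0,0,0.3,0,0,0],[0,0,0,0.3,0,0,0],[0,0,0,0.2,0,0,0],[0,0,0,0.05,0,0,0],[0,0,0,0,0,0,0],[0,0,0,0,0,0,0]]]'
python3 h.py .578 -.005 .014 52
```

```text
t: 29.42
ee_pos: [0.5831, -0.0069, 0.0796]
tcp_rot: [[0.011, -0.783, 0.621], [-0.001, 0.621, 0.783], [-1.0, -0.009, 0.006]]
contact_force: [-1.1, 0.3, 0.4]
opening: 0.496
t 29.4 p [ 0.5831 -0.0069  0.0796] yaw 51.6 tilt [ 0.011 -0.001] j [ -2.  26. 100.  -0.  54. -53.] open 0.496 F [-1.1  0.3  0.4]
full rotvec [-0.007  0.006  0.009]
turn -0.007  shift now [ 1.64  0.15 -0.05]  after turn [ 1.64  0.15 -0.05]
```

```bash
python3 -m handwheel '[[[-0.007,0.006,0.009,0,0.15,-0.03,0],[0,0,0,0.2,0,0,0],[0,0,0,0.3,0,0,0],[0,0,0,0.4,0,0,0],[0,0,0,0.3,0,0,0],[0,0,0,0.3,0,0,0],[0,0,0,0.1,0,0,0],[0,0,0,0,0,0,0]]]'
python3 h.py .578 -.005 .014 52
```

```text
t: 30.08
ee_pos: [0.5795, -0.0037, 0.0149]
tcp_rot: [[0.007, -0.788, 0.615], [-0.0, 0.615, 0.788], [-1.0, -0.005, 0.004]]
contact_force: [0.2, 1.2, 0.1]
opening: 0.503
t 30.1 p [ 0.5795 -0.0037  0.0149] yaw 52.0 tilt [ 0.007 -0.   ] j [ -1.  30. 104.  -0.  46. -54.] open 0.503 F [0.2 1.2 0.1]
full rotvec [0.001 0.004 0.005]
turn 0.001  shift now [ 0.02  0.01 -0.05]  after turn [ 0.02  0.01 -0.05]
```

```bash
python3 -m handwheel '[[[0,0,0,0,0,-0.04,0],[0,0,0,0,0,0,-1],[0,0,0,0,0,0,-1],[0,0,0,0,0,0,-1],[0,0,0,0,0,0,-1],[0,0,0,0,0,0,-1],[0,0,0,0,0,0,-1],[0,0,0,0,0,0,-1]]]'
python3 h.py .578 -.005 .014 52
python3 -m handwheel '[[[0,0,0,-0.3,0,0,-1],[0,0,0,-0.5,0,0,-1],[0,0,0,-0.6,0,0,-1],[0,0,0,-0.6,0,0,-1],[0,0,0,-0.6,0,0,-1],[0,0,0,-0.4,0,0,-1],[0,0,0,0,0,0,-1],[0,0,0,0,0,0,-1]]]'
python3 h.py .5004 .2926 .13 103.6
```

```text
t: 30.75
ee_pos: [0.5796, -0.0051, 0.0173]
tcp_rot: [[0.011, -0.788, 0.615], [-0.0, 0.615, 0.788], [-1.0, -0.009, 0.006]]
contact_force: [0.2, 0.2, -1.5]
opening: 0.119
t 30.8 p [ 0.5796 -0.0051  0.0173] yaw 52.0 tilt [ 0.011 -0.   ] j [ -2.  30. 104.  -0.  46. -54.] open 0.119 F [ 0.2  0.2 -1.5]
full rotvec [0.001 0.006 0.008]
turn 0.001  shift now [ 0.08  0.03 -0.02]  after turn [ 0.08  0.03 -0.02]
t: 31.42
ee_pos: [0.5761, -0.0049, 0.1397]
tcp_rot: [[0.003, -0.788, 0.615], [-0.0, 0.615, 0.788], [-1.0, -0.002, 0.002]]
contact_force: [-0.8, 0.1, -1.0]
opening: 0.121
t 31.4 p [ 0.5761 -0.0049  0.1397] yaw 52.0 tilt [ 0.003 -0.   ] j [ -2.  22.  96.   0.  62. -54.] open 0.121 F [-0.8  0.1 -1. ]
full rotvec [-0.9    0.001  0.003]
turn -0.900  shift now [0.24 6.07 4.7 ]  after turn [0.24 0.09 7.67]
```

```bash
python3 -m handwheel '[[[-0.11,0,0,0,0,0,-1],[-0.11,0,0,0,0,0,-1],[-0.11,0,0,0,0,0,-1],[-0.11,0,0,0,0,0,-1],[-0.11,0,0,0,0,0,-1],[-0.11,0,0,0,0,0,-1],[-0.11,0,0,0,0,0,-1],[-0.11,0,0,0,0,0,-1]]]'
python3 h.py .5004 .2926 .13 103.6
python3 -m handwheel '[[[0,0,0,0,0.02,0.5,-1],[0,0,0,0,0.02,0.9,-1],[0,0,0,0,0.02,0.9,-1],[0,0,0,0,0.02,0.9,-1],[0,0,0,0,0.02,0.9,-1],[0,0,0,0,0.02,0.9,-1],[0,0,0,0,0,0.9,-1],[0,0,0,0,0,0.7,-1]]]'
python3 h.py .5004 .2926 .1 103.6
```

```text
t: 32.08
ee_pos: [0.5691, -0.0046, 0.1266]
tcp_rot: [[-0.018, -0.967, -0.256], [0.001, -0.256, 0.967], [-1.0, 0.017, 0.005]]
contact_force: [0.3, -0.3, -1.6]
opening: 0.121
t 32.1 p [ 0.5691 -0.0046  0.1266] yaw 104.8 tilt [-0.018  0.001] j [  -2.   22.   97.    0.   61. -106.] open 0.121 F [ 0.3 -0.3 -1.6]
full rotvec [ 0.021  0.005 -0.017]
turn 0.021  shift now [-0.05 -0.24  7.62]  after turn [-0.05 -0.08  7.63]
t: 32.75
ee_pos: [0.4885, 0.2512, 0.1127]
tcp_rot: [[-0.039, -0.968, -0.249], [-0.007, -0.249, 0.969], [-0.999, 0.039, 0.003]]
contact_force: [0.6, -0.1, -0.7]
opening: 0.122
t 32.8 p [0.4885 0.2512 0.1127] yaw 104.4 tilt [-0.039 -0.007] j [ 26.  22. 100.   1.  60. -79.] open 0.122 F [ 0.6 -0.1 -0.7]
full rotvec [ 0.014  0.003 -0.039]
turn 0.014  shift now [ 0.3  -0.56  0.93]  after turn [ 0.3  -0.55  0.93]
```

```bash
python3 -m handwheel '[[[0.014,0.003,-0.039,0,-0.2,0.2,-1],[0,0,0,0.1,-0.2,0.3,-1],[0,0,0,0.2,0,0.2,-1],[0,0,0,0.3,0,0,-1],[0,0,0,0.2,0,0,-1],[0,0,0,0.1,0,0,-1],[0,0,0,0,0,0,-1],[0,0,0,0,0,0,-1]]]'
python3 h.py .5004 .2926 .04 103.6
```

```text
t: 33.42
ee_pos: [0.4912, 0.2871, 0.0637]
tcp_rot: [[-0.017, -0.97, -0.241], [-0.007, -0.241, 0.971], [-1.0, 0.018, -0.003]]
contact_force: [-0.3, -0.5, -2.3]
opening: 0.119
t 33.4 p [0.4912 0.2871 0.0637] yaw 103.9 tilt [-0.017 -0.007] j [ 29.  26. 102.   0.  53. -75.] open 0.119 F [-0.3 -0.5 -2.3]
full rotvec [ 0.006 -0.003 -0.018]
turn 0.006  shift now [ 0.59 -0.27  0.08]  after turn [ 0.59 -0.27  0.08]
```

```bash
python3 -m handwheel '[[[0.006,-0.003,-0.018,0,-0.2,0.05,-1],[0,0,0,0.1,0,0,-1],[0,0,0,0.2,0,0,-1],[0,0,0,0.2,0,0,-1],[0,0,0,0.1,0,0,-1],[0,0,0,0,0,0,-1],[0,0,0,0,0,0,-1],[0,0,0,0,0,0,-1]]]'
python3 h.py .5004 .2926 .0213 103.6
```

```text
t: 34.08
ee_pos: [0.5007, 0.2901, 0.038]
tcp_rot: [[0.004, -0.973, -0.231], [0.002, -0.231, 0.973], [-1.0, -0.004, 0.001]]
contact_force: [0.8, 0.9, -2.8]
opening: 0.119
t 34.1 p [0.5007 0.2901 0.038 ] yaw 103.4 tilt [0.004 0.002] j [ 29.  28. 103.  -0.  49. -74.] open 0.119 F [ 0.8  0.9 -2.8]
full rotvec [-0.004  0.001  0.004]
turn -0.004  shift now [ 0.42 -0.    0.06]  after turn [ 0.42 -0.    0.06]
```

```bash
python3 -m handwheel '[[[0,0,0.004,0.1,0,0.05,-1],[0,0,0,0.1,0,0,-1],[0,0,0,0.1,0,0,-1],[0,0,0,0.08,0,0,-1],[0,0,0,0.04,0,0,-1],[0,0,0,0,0,0,-1],[0,0,0,0,0,0,-1],[0,0,0,0,0,0,-1]]]'
python3 h.py .5004 .2926 .0213 103.6
python3 - <<'E'
from h import *
f=arm.grab_frame("scene")
cv2.imwrite("pics/c7.png",cv2.resize(f["img"][200:340,440:560,::-1],None,fx=4,fy=4,interpolation=2))
E
```

```text
t: 34.75
ee_pos: [0.5009, 0.2929, 0.0205]
tcp_rot: [[0.001, -0.973, -0.232], [0.002, -0.232, 0.973], [-1.0, -0.002, 0.002]]
contact_force: [-0.8, -0.4, -1.7]
opening: 0.124
t 34.8 p [0.5009 0.2929 0.0205] yaw 103.4 tilt [0.001 0.002] j [ 29.  30. 103.   0.  47. -74.] open 0.124 F [-0.8 -0.4 -1.7]
full rotvec [-0.003  0.002  0.002]
turn -0.003  shift now [-0.02  0.01 -0.  ]  after turn [-0.02  0.01 -0.  ]
```

View pics/c7.png

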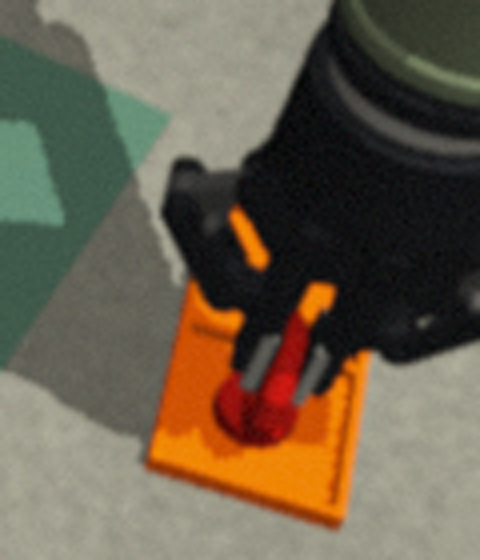

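The eye hangs upright over its bay, with the foot at (258,415) and the ring top at (297,335), along the gripper axis. I'll lower until contact and release.

```bash
python3 -m handwheel '[[[0,0,0,0.04,0,0,-1],[0,0,0,0.03,0,0,-1],[0,0,0,0,0,0,-1],[0,0,0,0,0,0,-1],[0,0,0,0,0,0,-0.7],[0,0,0,0,0,0,-0.5],[0,0,0,0,0,0,-0.3],[0,0,0,0,0,0,-0.2]]]'
python3 h.py .5004 .2926 .0213 103.6
python3 -m handwheel '[[[0,0,0,0,0,0,-0.2],[0,0,0,-0.2,0,0,-0.2],[0,0,0,-0.8,0,0,-0.1],[0,0,0,-0.8,0,0,0],[0,0,0,-0.8,0,0,0.2],[0,0,0,-0.8,0,0,0.3],[0,0,0,-0.3,0,0,0.3],[0,0,0,0,0,0,0.3]]]'
python3 h.py .463 .126 .12 103.6
```

```text
t: 35.47
ee_pos: [0.5021, 0.2934, 0.0213]
tcp_rot: [[0.005, -0.973, -0.232], [0.004, -0.232, 0.973], [-1.0, -0.006, 0.002]]
contact_force: [-0.1, 1.1, -0.8]
opening: 0.401
t 35.5 p [0.5021 0.2934 0.0213] yaw 103.4 tilt [0.005 0.004] j [ 29.  29. 103.   0.  47. -74.] open 0.401 F [-0.1  1.1 -0.8]
full rotvec [-0.003  0.002  0.006]
turn -0.003  shift now [ 0.    0.05 -0.01]  after turn [ 0.    0.05 -0.01]
t: 36.13
ee_pos: [0.5006, 0.2924, 0.1772]
tcp_rot: [[0.002, -0.973, -0.232], [0.002, -0.232, 0.973], [-1.0, -0.002, 0.002]]
contact_force: [-0.2, 0.3, -0.7]
opening: 0.652
t 36.1 p [0.5006 0.2924 0.1772] yaw 103.4 tilt [0.002 0.002] j [ 29.  20.  93.   0.  67. -74.] open 0.652 F [-0.2  0.3 -0.7]
full rotvec [-0.003  0.002  0.002]
turn -0.003  shift now [ 1.42  1.88 -3.83]  after turn [ 1.42  1.9  -3.83]
```

```bash
python3 -m handwheel '[[[0,0,0,0,0.2,-0.4,0.3],[0,0,0,0.1,0.35,-0.7,0.3],[0,0,0,0.2,0.4,-0.8,0.3],[0,0,0,0.3,0.4,-0.8,0.3],[0,0,0,0.3,0.35,-0.7,0.3],[0,0,0,0.2,0.15,-0.3,0.3],[0,0,0,0,0,0,0.3],[0,0,0,0,0,0,0.3]]]'
python3 h.py .463 .126 .075 103.6
```

```text
t: 36.8
ee_pos: [0.4538, 0.1204, 0.1256]
tcp_rot: [[-0.007, -0.972, -0.235], [-0.001, -0.235, 0.972], [-1.0, 0.007, 0.001]]
contact_force: [0.8, 0.9, -0.2]
opening: 0.652
t 36.8 p [0.4538 0.1204 0.1256] yaw 103.6 tilt [-0.007 -0.001] j [ 13.  14. 111.   0.  56. -90.] open 0.652 F [ 0.8  0.9 -0.2]
full rotvec [-0.001  0.001 -0.007]
turn -0.001  shift now [ 1.26 -0.27  0.08]  after turn [ 1.26 -0.27  0.08]
```

```bash
python3 -m handwheel '[[[0,0,-0.007,0,-0.25,0.1,0.3],[0,0,0,0.2,0,0,0.3],[0,0,0,0.3,0,0,0.3],[0,0,0,0.4,0,0,0.3],[0,0,0,0.2,0,0,0.3],[0,0,0,0.1,0,0,0.3],[0,0,0,0,0,0,0.3],[0,0,0,0,0,0,0.3]]]'
python3 h.py .463 .126 .012 103.6
```

```text
t: 37.47
ee_pos: [0.4676, 0.1336, 0.0748]
tcp_rot: [[0.005, -0.97, -0.241], [0.004, -0.241, 0.97], [-1.0, -0.006, 0.002]]
contact_force: [-0.2, -0.6, 0.2]
opening: 0.651
t 37.5 p [0.4676 0.1336 0.0748] yaw 104.0 tilt [0.005 0.004] j [ 15.  19. 113.   0.  48. -90.] open 0.651 F [-0.2 -0.6  0.2]
full rotvec [0.007 0.002 0.006]
turn 0.007  shift now [ 1.57  0.17 -0.16]  after turn [ 1.57  0.16 -0.16]
```

```bash
python3 -m handwheel '[[[0.007,0.002,0.006,0,0.12,-0.15,0.3],[0,0,0,0.2,0,0,0.3],[0,0,0,0.4,0,0,0.3],[0,0,0,0.4,0,0,0.3],[0,0,0,0.3,0,0,0.3],[0,0,0,0.2,0,0,0.3],[0,0,0,0.05,0,0,0.3],[0,0,0,0,0,0,0.3]]]'
python3 h.py .463 .126 .012 103.6
```

```text
t: 38.13
ee_pos: [0.4675, 0.1262, 0.0126]
tcp_rot: [[0.009, -0.972, -0.233], [0.002, -0.233, 0.972], [-1.0, -0.009, 0.0]]
contact_force: [-0.2, 0.9, 0.4]
opening: 0.649
t 38.1 p [0.4675 0.1262 0.0126] yaw 103.5 tilt [0.009 0.002] j [ 14.  24. 117.   0.  39. -90.] open 0.649 F [-0.2  0.9  0.4]
full rotvec [-0.002  0.     0.009]
turn -0.002  shift now [0.01 0.11 0.02]  after turn [0.01 0.11 0.02]
```

```bash
python3 -m handwheel '[[[0,0,0.009,0,0.1,0.02,0.3],[0,0,0,0,0,0,-0.1],[0,0,0,0,0,0,-1],[0,0,0,0,0,0,-1],[0,0,0,0,0,0,-1],[0,0,0,0,0,0,-1],[0,0,0,0,0,0,-1],[0,0,0,0,0,0,-1]]]'
python3 h.py .463 .126 .012 103.6
python3 -m handwheel '[[[0,0,0,-0.3,0,0,-1],[0,0,0,-0.5,0,0,-1],[0,0,0,-0.6,0,0,-1],[0,0,0,-0.6,0,0,-1],[0,0,0,-0.6,0,0,-1],[0,0,0,-0.6,0,0,-1],[0,0,0,0,0,0,-1],[0,0,0,0,0,0,-1]]]'
python3 h.py .4324 .2762 .13 103.6
```

```text
t: 38.8
ee_pos: [0.4642, 0.1263, 0.0146]
tcp_rot: [[0.003, -0.973, -0.233], [0.001, -0.233, 0.973], [-1.0, -0.003, 0.0]]
contact_force: [-0.2, 0.0, -2.2]
opening: 0.363
t 38.8 p [0.4642 0.1263 0.0146] yaw 103.5 tilt [0.003 0.001] j [ 14.  23. 117.   0.  39. -90.] open 0.363 F [-0.2  0.  -2.2]
full rotvec [-0.003  0.     0.003]
turn -0.003  shift now [ 0.06  0.03 -0.  ]  after turn [ 0.06  0.03 -0.  ]
t: 39.47
ee_pos: [0.4612, 0.1254, 0.1456]
tcp_rot: [[-0.005, -0.973, -0.233], [-0.001, -0.233, 0.973], [-1.0, 0.006, -0.0]]
contact_force: [-0.3, 0.1, -2.3]
opening: 0.358
t 39.5 p [0.4612 0.1254 0.1456] yaw 103.5 tilt [-0.005 -0.001] j [ 14.  13. 108.   0.  59. -90.] open 0.358 F [-0.3  0.1 -2.3]
full rotvec [-0.002 -0.    -0.006]
turn -0.002  shift now [ 0.39 -0.18  3.83]  after turn [ 0.39 -0.19  3.83]
```

```bash
python3 -m handwheel '[[[0,0,-0.006,0,-0.05,0.4,-1],[0,0,0,0,-0.05,0.7,-1],[0,0,0,0,-0.05,0.8,-1],[0,0,0,0,-0.03,0.8,-1],[0,0,0,0,0,0.6,-1],[0,0,0,0,0,0.3,-1],[0,0,0,0,0,0,-1],[0,0,0,0,0,0,-1]]]'
python3 h.py .4324 .2762 .08 103.6
```

```text
t: 40.13
ee_pos: [0.4285, 0.2694, 0.1341]
tcp_rot: [[-0.015, -0.973, -0.23], [-0.009, -0.23, 0.973], [-1.0, 0.016, -0.005]]
contact_force: [-0.4, 0.7, -1.6]
opening: 0.36
t 40.1 p [0.4285 0.2694 0.1341] yaw 103.3 tilt [-0.015 -0.009] j [ 31.  17. 105.  -0.  59. -72.] open 0.360 F [-0.4  0.7 -1.6]
full rotvec [-0.005 -0.005 -0.016]
turn -0.005  shift now [ 1.35 -0.16  0.15]  after turn [ 1.35 -0.16  0.15]
```

```bash
python3 -m handwheel '[[[-0.005,-0.005,-0.016,0,-0.1,0,-1],[0,0,0,0.2,0,0,-1],[0,0,0,0.4,0,0,-1],[0,0,0,0.5,0,0,-1],[0,0,0,0.4,0,0,-1],[0,0,0,0.2,0,0,-1],[0,0,0,0.1,0,0,-1],[0,0,0,0,0,0,-1]]]'
python3 h.py .4324 .2762 .0186 103.6
```

```text
t: 40.8
ee_pos: [0.433, 0.2625, 0.0549]
tcp_rot: [[-0.002, -0.974, -0.228], [-0.004, -0.228, 0.974], [-1.0, 0.002, -0.003]]
contact_force: [0.3, -0.1, -1.9]
opening: 0.356
t 40.8 p [0.433  0.2625 0.0549] yaw 103.2 tilt [-0.002 -0.004] j [ 30.  22. 111.  -0.  47. -73.] open 0.356 F [ 0.3 -0.1 -1.9]
full rotvec [-0.008 -0.003 -0.002]
turn -0.008  shift now [ 0.91 -0.06  0.34]  after turn [ 0.91 -0.07  0.34]
```

```bash
python3 -m handwheel '[[[-0.008,-0.003,-0.002,0,-0.06,0.32,-1],[0,0,0,0.1,0,0,-1],[0,0,0,0.2,0,0,-1],[0,0,0,0.2,0,0,-1],[0,0,0,0.1,0,0,-1],[0,0,0,0,0,0,-1],[0,0,0,0,0,0,-1],[0,0,0,0,0,0,-1]]]'
python3 h.py .4324 .2762 .0186 103.6
```

```text
t: 41.47
ee_pos: [0.4344, 0.2768, 0.0305]
tcp_rot: [[0.004, -0.972, -0.236], [0.002, -0.236, 0.972], [-1.0, -0.004, 0.001]]
contact_force: [0.8, 0.2, -3.1]
opening: 0.361
t 41.5 p [0.4344 0.2768 0.0305] yaw 103.6 tilt [0.004 0.002] j [ 31.  24. 112.  -0.  44. -72.] open 0.361 F [ 0.8  0.2 -3.1]
full rotvec [0.    0.001 0.004]
turn 0.000  shift now [ 0.3   0.05 -0.  ]  after turn [ 0.3   0.05 -0.  ]
```

```bash
python3 -m handwheel '[[[0,0,0.004,0.1,0.04,0,-1],[0,0,0,0.1,0,0,-1],[0,0,0,0.08,0,0,-1],[0,0,0,0.04,0,0,-1],[0,0,0,0,0,0,-1],[0,0,0,0,0,0,-0.2],[0,0,0,0,0,0,0],[0,0,0,0,0,0,0.2]]]'
python3 h.py .4324 .2762 .0186 103.6
python3 -m handwheel '[[[0,0,0,0,0,0,0.2],[0,0,0,-0.2,0,0,0.2],[0,0,0,-0.8,0,0,0.2],[0,0,0,-0.8,0,0,0.2],[0,0,0,-0.8,0,0,0.2],[0,0,0,-0.8,0,0,0.2],[0,0,0,-0.3,0,0,0.2],[0,0,0,0,0,0,0.2]]]'
python3 -m handwheel '[[[0,0,0,-0.2,0,0.5,0.2],[0,0,0,-0.2,0,0.8,0.2],[0,0,0,0,0,0.9,0.2],[0,0,0,0,0,0.9,0.2],[0,0,0,0,0,0.9,0.2],[0,0,0,0,0,0.8,0.2],[0,0,0,0,0,0.3,0.2],[0,0,0,0,0,0,0.2]]]'
python3 - <<'E'
from h import *
f=arm.grab_frame("scene");g=arm.grab_frame("top")
cv2.imwrite("pics/s8.png",f["img"][:,:,::-1])
a=cv2.resize(f["img"][210:340,470:550,::-1],None,fx=4,fy=4,interpolation=2)
b=cv2.resize(g["img"][220:350,120:210,::-1],None,fx=4,fy=4,interpolation=2)
cv2.imwrite("pics/c8.png",np.hstack([a,b]))
E
```

```text
t: 42.13
ee_pos: [0.4342, 0.2772, 0.0184]
tcp_rot: [[0.003, -0.972, -0.235], [0.003, -0.235, 0.972], [-1.0, -0.004, 0.002]]
contact_force: [0.9, 0.6, 0.1]
opening: 0.595
t 42.1 p [0.4342 0.2772 0.0184] yaw 103.6 tilt [0.003 0.003] j [ 31.  25. 113.   0.  42. -72.] open 0.595 F [0.9 0.6 0.1]
full rotvec [0.    0.002 0.004]
turn 0.000  shift now [-0.01  0.05 -0.01]  after turn [-0.01  0.05 -0.01]
t: 42.8
ee_pos: [0.4333, 0.2763, 0.1753]
tcp_rot: [[0.002, -0.972, -0.235], [0.003, -0.235, 0.972], [-1.0, -0.003, 0.002]]
contact_force: [0.4, 0.8, -0.3]
opening: 0.599
t: 43.47
ee_pos: [0.3822, 0.4798, 0.1893]
tcp_rot: [[0.001, -0.973, -0.231], [-0.001, -0.231, 0.973], [-1.0, -0.001, -0.001]]
contact_force: [-0.6, -0.2, -0.0]
opening: 0.597
```

View pics/c8.png

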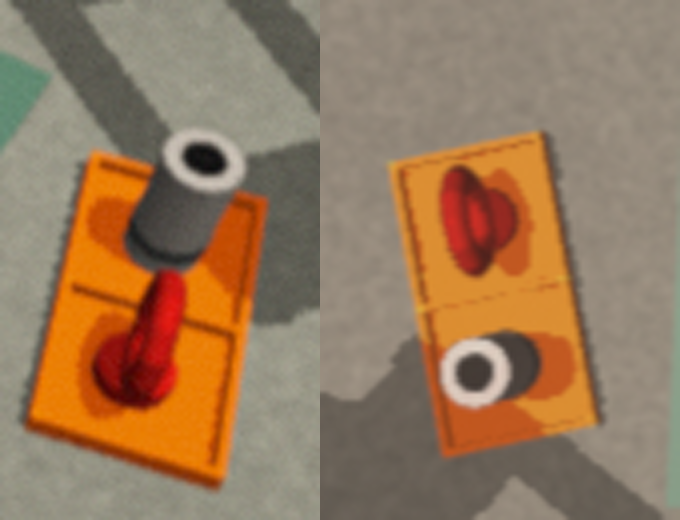

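View pics/s8.png

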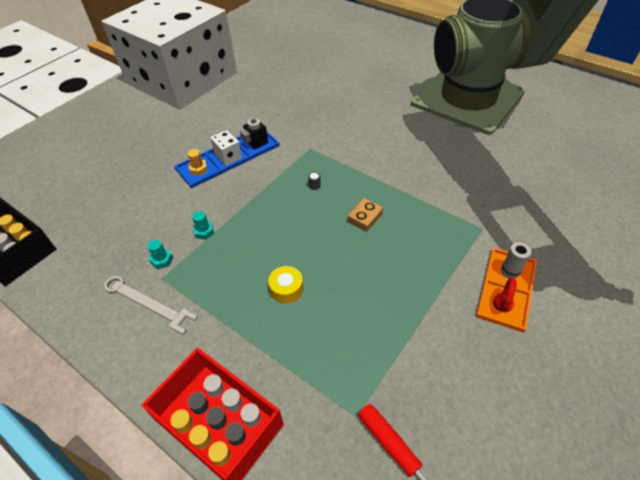

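The images show the coupling and eye upright in separate orange bays. The tin (285,284), box (365,214) and socket (314,180) are at their original pixels. Handing in.

```bash
python3 -c "
from rig import arm
s=arm.sense();print(s['t'],s['contact_force']);print(arm.job_done())"
```

```text
43.5667 [ 0.28543665 -0.69573384 -0.09180223]
the job is handed in; nothing more can be done
None
```

Both kits are made up and the job is handed in at 43.6 s, well under the 134 s limit. The coil, block and plug went into the blue tray first, then the eye and coupling into the orange tray.

- **Last checks:** in the final pictures all five parts stand upright, each in its own bay. The tin, seal box and socket appear at their original pixels, and the gripper is clear of everything. I judged this by eye and did not re-measure the final poses.
- **TCP height disagreed with the description:** by triangulation the fingertips stood about 36 mm higher than the stated tool geometry implies, while xy agreed. Because of this the coil was carried by its nut instead of its body sides, although at the time I read the picture as a good side grip. It still set down upright.
- **One missed grip:** the first grip on the block closed on air just above it, without moving it. I corrected for the height and the second try worked.

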